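# Break down the prosthetics kit stack

## Task

Take the kit stack on the bench apart and put each piece in its place: the round wrist unit upright in the ring of the metal stand, the battery pack flat in the charging cradle, and the plain bin in the wooden tray base. Then set the lipped bin on top of the plain bin, turned end for end against it so that it stands up on the rim lugs, stacked and not nested. Do not drop anything, and leave the screw jar and the mug standing where they are.

Things in the scene. Friction and masses are not known exactly. Their poses are not given: they have to be found in the camera images.
- lipped_bin: Bottom of the stack: grey bin as plain_bin plus a flat lip (14 x 40, top z 54) at each rim end, 140 long in all, 180 g. Both bins: 4 inward lugs under the rim at x = +30 and -15, tops z 52, and matching grooves in the lower half. Same way round, bins nest (30 apart in z); turned 180 deg, the upper rests on the lugs (52 apart), 3 mm play. Origin: centre of underside.
- plain_bin: Grey open bin, 160 g, nested in lipped_bin the same way round: 110 long (x) x 64 wide (y) x 56 high. Upper half (z 28 to 56): flat side walls, 64 over the outside, to grip across y; when nested only this half shows above the lower rim. Lower half 98 x 52. Front (+x) end has a 30 wide opening in its upper wall, back end is closed. Origin: centre of underside, z up.
- battery: Black battery pack, a closed block 70 (x) x 52 (y) x 28 high, 200 g, brass contact strip near its +x end. At the start it lies on the rim lugs of the plain bin, standing 24 above the rim. Origin: centre of the underside.
- wrist_unit: Round aluminium wrist unit, cylinder 44 diameter, 36 high, 150 g, six small screws on top; stands on top of the battery at the start. Origin: centre of the underside, z up.
- stand: Fixed bare metal plate 92 x 92 x 6 with a low upright ring on it (inner diameter 60, outer 70, top at z = 16). The wrist unit stands upright inside the ring on the plate, at z = 6. Origin: underside of the plate, on the ring's axis.
- cradle: Fixed white charging cradle: a seat 84 (x) x 66 (y) within a rim whose top is at z = 12, seat floor at z = 4, and a charger block 34 x 80 x 34 high at the +x end (x 49 to 83). The battery lies flat in the seat, long side along x, either way round. Origin: under the centre of the seat.
- base: Fixed pale wooden tray base, 126 (x) x 80 (y), kerbs 8 thick with top at z = 16, inner opening 110 x 64, floor at z = 4. A bin's lower half stands inside it, long side along x, either way round. Origin: centre of the underside.
- screw_jar: Bystander: glass jar 52 diameter, 75 high, steel cap. Not to be moved. Origin: centre of the underside.
- mug: Bystander: white mug, 76 diameter, 85 high, handle at its +y side. Not to be moved. Origin: centre of the underside.
Mind the look-alikes: they are no part of the job. Leave any yellow look-alike of the lipped_bin alone.

How it is judged (in metres and radians):
At the end, for the whole second after the job is handed in: Wrist unit upright on the stand plate, battery flat on the cradle seat, plain bin level on the base floor, each within 12 mm of centre (battery and bin 0.25 rad of long axis); lipped bin level, 48 to 55 mm above the plain bin (origins), within 8 mm and 0.12 rad; all at rest (horizontal distance between wrist_unit and stand below 0.012 m and z of wrist_unit in the frame of stand between 0.002 and 0.01 m and angle between each of wrist_unit, battery's own z axis and vertical below 0.1 rad and horizontal distance between battery and cradle below 0.012 m and z of battery in the frame of cradle between 0.001 and 0.008 m and angle between the x axis of battery and the x axis of cradle, either way round below 0.25 rad and horizontal distance between plain_bin and base below 0.012 m and z of plain_bin in the frame of base between 0.001 and 0.008 m and angle between each of plain_bin, lipped_bin's own z axis and vertical below 0.06 rad and angle between the x axis of plain_bin and the x axis of base, either way round below 0.25 rad and horizontal distance between lipped_bin and plain_bin below 0.008 m and z of lipped_bin in the frame of plain_bin between 0.048 and 0.055 m and angle between the x axis of lipped_bin and the x axis of plain_bin, either way round below 0.12 rad and linear speed of each of lipped_bin, plain_bin, battery, wrist_unit below 0.02 m/s); the robot touches nothing.
It fails at once if the screw jar or the mug is shifted more than 25 mm or tipped (distance of any of screw_jar, mug from where it was at the start of the episode above 0.025 m or angle between any of screw_jar, mug's own z axis and vertical above 0.3 rad).
It fails at once if the lipped bin is dropped (falls freely faster than 0.7 m/s) (linear speed of lipped_bin above 0.7 m/s and contact force between lipped_bin and anything else below 0.02 N).
It fails at once if the plain bin is dropped (falls freely faster than 0.7 m/s) (linear speed of plain_bin above 0.7 m/s and contact force between plain_bin and anything else below 0.02 N).
It fails at once if the battery is dropped (falls freely faster than 0.7 m/s) (linear speed of battery above 0.7 m/s and contact force between battery and anything else below 0.02 N).
It fails at once if the wrist unit is dropped (falls freely faster than 0.7 m/s) (linear speed of wrist_unit above 0.7 m/s and contact force between wrist_unit and anything else below 0.02 N).
It also fails if it takes over 125 s, if anything falls off the work surface, if the arm or the gripper's body presses on something with over 40 N, if the wrist force passes 120 N, or if a joint passes its speed limit or range.

## Robot

A 7-joint arm with a two-finger parallel gripper is mounted at the origin on the work surface. World frame = base frame: x ahead of the robot, y to its left, z up, the work surface at z = 0. Lengths are in mm, angles in rad, forces in N, time in s.
With the tool pointing down it reaches from about 400 to 750 mm from the base axis. Payload 19.5 kg.
Tool frame: the origin (TCP) lies at the very end of the fingers, on their centre line; the grasp point (between the pads) lies 19 mm behind it (robot.grip_point_offset is the distance from the TCP to the grasp point, in mm); y points along the fingers, x is the direction in which the jaws open and shut, and the axes are right-handed (so a half turn about y gives the same grasp; the last joint's range is limited). The gripper opens to 85 mm and grips with 20 to 120 N. Pads are 22 mm wide; open, the fingers measure 114 mm over their backs; the gripper's body (76 mm by 85 mm) begins 54 mm behind the grasp point. The pads swing forward as they close: fully open they stand 13 mm farther back than shut.
Start: joints at [1.218, 0.707, -0.028, 1.485, 0.022, 0.951, -0.075], TCP at [175.839, -547.426, 231.268] pointing down, gripper open.
Joint ranges: [-2.71, 2.71], [-0.32, 2.16], [-1.57, 1.52], [0, 2.45], [-1.46, 4.6], [0, 2.02], [-2.83, 2.83]. Speed limits (rad/s): [1.89, 1.89, 2.57, 2.57, 3.01, 3.01, 3.01].

## Interface

Orientations are given as a rotation vector (axis times angle).
In Python, from workcell import readout, camera, get_calibration, robot gives the robot as it stands. The module is installed in compiled form; this text tells all that it offers.
- The arm moves only by the tool play_rows, never from a script. Its argument "moves" is a list of rows, each a list of 7 numbers: the shift along the tool's x, y, z in m, then the turn, a rotation vector about the tool's x, y, z in degrees, then the opening, from 0 (shut) to 1 (fully open). A call has 1 to 12 rows; each row shifts and turns the pose as measured when the row begins, along the tool's axes as they then stand; what a row does not reach is not made up. A row lasts 1/8 s, in which the tool goes at most 62.5 mm and 10.7 degrees, less where a joint would pass 70% of its speed; a pose out of reach is approached as far as the arm can. A call is refused whole if a number of a shift passes 0.0625 or a number of a turn 10.7, either way. A call with a gripper value outside its range is refused whole. The fingers move at their own pace and stop on an object; "newtons" is the grip in N (left out, the last holds). Time passes only in rows, so rows that do not move let the fingers close. It gives the time, the measured TCP pose, the force and the opening at its end, in the units of the state.
- readout.sense(): the state, without advancing time (a new reading comes with each control period).
- camera(name): name is "scene" or "top" or "wrist"; returns (picture, depth): 420x560x3 uint8, blue, green, red; 420x560 float32, mm along the optical axis (not along the pixel's ray), 0 where there is no reading.
- get_calibration(name): a dict with "camera_matrix" (3x3 intrinsics, pixels), "k1" (the pictures are not rectified: a ray, as slopes to the right and down, at radius r is drawn at 1 + k1 r^2 times it, then the intrinsics apply), "rvec" (rotation vector, rad) and "tvec" (3), from world to camera coordinates, as OpenCV has them. Camera axes: x right, y down, z forward; pixel columns grow to the right and rows downward; lengths in mm; the calibration is good to about 2 mm. A picture is of the moment at which its call begins: read the wrist's pose just before it. get_calibration takes no time and is no camera call; for the wrist camera it gives the pose at the moment of the call.
- robot.close_job(): hands the job in, once; it reports no verdict.
The state is a dict: "t": time; "joints": joint angles; "dq": joint speeds; "effort": joint torques, N m; "tcp_pos": TCP position; "eef_rot": TCP orientation; "wrist_force": force on the tool from outside, world axes, zero at the start; "torque": the same for the moment, N m; "grip_width": opening from 0.0 (shut) to 1.0 (fully open).
Only numpy, scipy, OpenCV 4.12 (cv2) and the standard library are available. Lean on these libraries where they do the work, as an engineer would, in place of code of your own. Each camera call takes 0.05 s, during which the arm holds its last target.

## Working session

There is one attempt and no reset: what is moved stays moved. The work goes in short steps, Python scripts to look and compute and a tool call to move; the robot and the scene stay as the last step left them, time stands still between calls to the robot, and variables do not carry over. Pictures are saved under pics/ and viewed, and the job is handed in when it is done.

Besides the shell and the picture viewer there is one more tool, called after ">>>" by a JSON object that holds its "name" and its "arguments", one argument or row to a line. play_rows: Moves the arm, as the interface text tells. Its arguments: {"type":"object","properties":{"moves":{"type":"array","items":{"type":"array","items":{"type":"number"}}},"newtons":{"type":"number"}},"required":["moves"]}

```bash
mkdir -p pics; ls
python3 - <<'E'
from workcell import readout, camera, get_calibration, robot
import cv2, numpy as np
print(readout.sense())
for n in ["scene","top","wrist"]:
    c=get_calibration(n); print(n,c)
    p,d=camera(n); cv2.imwrite(f"pics/{n}0.png",p); np.save(f"pics/{n}0.npy",d)
E
```

```text
pics
{'t': 0.0, 'joints': array([ 1.21828042,  0.70710225, -0.02763759,  1.48501073,  0.02200341,
        0.95089612, -0.07550531]), 'dq': array([ 0.00139186,  0.00021519, -0.00083731, -0.00011001,  0.00105605,
        0.00039021, -0.00081243]), 'effort': array([-1.82237159e-04, -8.83214164e+01,  1.23442389e+00, -2.36162174e+01,
        1.69295899e-02,  6.66915686e-03,  2.09326299e-05]), 'tcp_pos': array([ 175.78016296, -547.18857802,  230.82494184]), 'eef_rot': array([-1.3397085 ,  0.97791119, -0.97639336]), 'wrist_force': array([ 0.61630959, -0.86456996, -0.3514009 ]), 'torque': array([ 0.00903461, -0.02416981,  0.00167868]), 'grip_width': 0.9986163369207428}
scene {'camera_matrix': array([[512.29830557,   0.        , 277.71913001],
       [  0.        , 512.29830557, 209.48528455],
       [  0.        ,   0.        ,   1.        ]]), 'k1': 0.013336558336191651, 'rvec': array([ 2.12051562,  1.29501242, -0.49023512]), 'tvec': array([-194.88656706, -248.46236589, 1708.46739106])}
top {'camera_matrix': array([[489.68133391,   0.        , 277.81693835],
       [  0.        , 489.68133391, 207.72188805],
       [  0.        ,   0.        ,   1.        ]]), 'k1': -0.17119191464538508, 'rvec': array([ 2.19578101, -2.1828544 ,  0.04160699]), 'tvec': array([  -8.08208962,  444.14660733, 1466.81407704])}
wrist {'camera_matrix': array([[295.6323351 ,   0.        , 278.01719177],
       [  0.        , 295.6323351 , 207.77661294],
       [  0.        ,   0.        ,   1.        ]]), 'k1': 0.007168364446325686, 'rvec': array([-2.31976217,  1.68969   ,  0.27553294]), 'tvec': array([-574.9552373 ,  -42.75694265,  381.02194693])}
```

View pics/scene0.png

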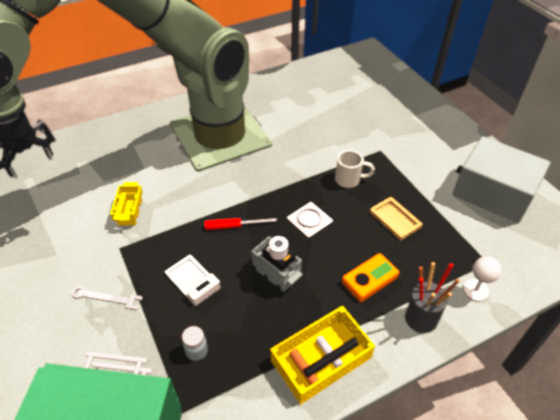

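View pics/top0.png

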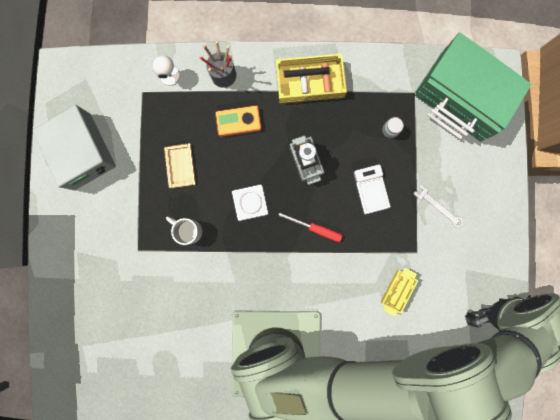

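View pics/wrist0.png

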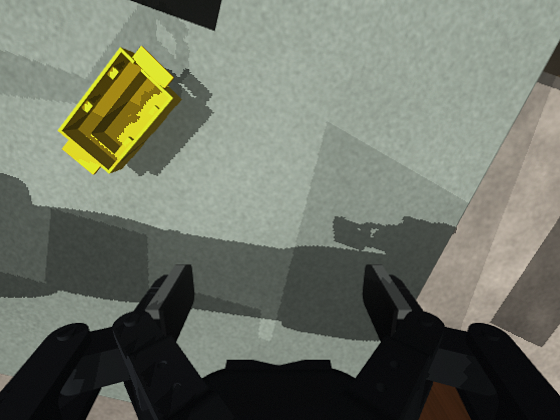

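```bash
cat > h.py <<'E'
from workcell import readout, camera, get_calibration, robot
import cv2, numpy as np
from scipy.spatial.transform import Rotation as R
def rays(c,u,v):
    K=c["camera_matrix"]; 
    pts=np.stack([np.ravel(u),np.ravel(v)],-1).astype(float).reshape(-1,1,2)
    n=cv2.undistortPoints(pts,K,np.array([c["k1"],0,0,0,0.]),).reshape(-1,2)
    return n
def cloud(c,d,u,v):
    n=rays(c,u,v); z=d[np.ravel(v).astype(int),np.ravel(u).astype(int)]
    P=np.c_[n*z[:,None],z]
    Rm=cv2.Rodrigues(c["rvec"])[0]
    return (P-c["tvec"])@Rm
def onplane(c,u,v,h):
    n=rays(c,u,v); Rm=cv2.Rodrigues(c["rvec"])[0]
    D=np.c_[n,np.ones(len(n))]@Rm; o=-Rm.T@c["tvec"]
    s=(h-o[2])/D[:,2]
    return o+D*s[:,None]
def proj(c,P):
    return cv2.projectPoints(np.array(P,float).reshape(-1,1,3),c["rvec"],c["tvec"],c["camera_matrix"],np.array([c["k1"],0,0,0,0.]))[0].reshape(-1,2)
E
python3 - <<'E'
from h import *
d=np.load("pics/top0.npy"); p=cv2.imread("pics/top0.png"); c=get_calibration("top")
print((d==0).mean())
v,u=np.mgrid[0:420,0:560]
P=cloud(c,d,u,v).reshape(420,560,3)
np.save("pics/topP.npy",P)
for nm,(x,y) in dict(wrist=(308,152),stand=(250,203),stack=(300,165),cradle=(371,190),trayf=(180,165),jar=(394,126),mug=(185,232),tbl=(277,270),mat=(230,165)).items(): print(nm,P[y,x].round(1))
crop=p[85:260,130:430]; cv2.imwrite("pics/topcrop.png",cv2.resize(crop,None,fx=2.6,fy=2.6,interpolation=cv2.INTER_CUBIC))
E
```

```text
0.004085884353741497
wrist [592.1 -89.7 145.6]
stand [458.3  79.1   5.9]
stack [560.4 -68.8 111.8]
cradle [ 499.6 -288.    11.5]
trayf [574.4 296.3   6. ]
jar [ 684.5 -347.8   72.9]
mug [368.8 276.3  10.4]
tbl [255.7  -4.   -1.1]
mat [574.7 141.8   3.8]
```

View pics/topcrop.png

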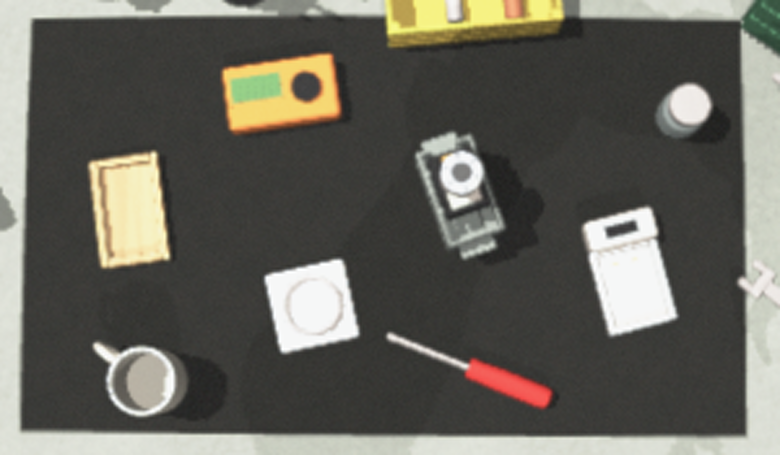

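Run:
```python
from h import *
P=np.load("pics/topP.npy"); p=cv2.imread("pics/top0.png"); c=get_calibration("top")
def box(mask,roi,h,nm):
    m=np.zeros(mask.shape,np.uint8); x0,y0,x1,y1=roi; m[y0:y1,x0:x1]=mask[y0:y1,x0:x1]
    n,l,s,_=cv2.connectedComponentsWithStats(m,connectivity=8); k=1+np.argmax(s[1:,4]); m=(l==k).astype(np.uint8)
    cs,_=cv2.findContours(m,cv2.RETR_EXTERNAL,cv2.CHAIN_APPROX_NONE); q=max(cs,key=cv2.contourArea).reshape(-1,2)
    W=onplane(c,q[:,0],q[:,1],h)[:,:2].astype(np.float32)
    print(nm,"rect",cv2.minAreaRect(W)); return m
br=p.max(2)>95
box(br,(228,180,272,225),6,"stand")
box(br,(350,158,395,218),11,"cradle(all)")
box(br,(160,140,200,192),16,"base")
z=P[...,2]
box(((z>4)&(z<20)),(350,158,395,218),11,"cradle low")
box(z>25,(350,158,395,218),34,"charger")
box(z>65,(380,110,410,140),75,"jar")
box(z>60,(160,210,206,250),85,"mug")
box(z>130,(280,130,330,190),146,"wrist")
box(z>95,(280,130,330,190),110,"battery")
m=(z>70)&(z<95)
box(z>76,(280,130,330,190),86,"plain rim")
box(z>40,(280,130,330,190),54,"lipped")
print(z[150:160,290:330:1].round(0).astype(int)[::3])
```

```text
stand rect ((461.03594970703125, 81.29810333251953), (97.01905059814453, 97.21057891845703), 12.758147239685059)
cradle(all) rect ((503.5467834472656, -290.3324890136719), (138.9179229736328, 89.29424285888672), 14.167118072509766)
base rect ((571.7098388671875, 297.38299560546875), (132.4033660888672, 85.94629669189453), 8.090831756591797)
cradle low rect ((479.8435363769531, -290.8860168457031), (120.59823608398438, 104.2573013305664), 14.120863914489746)
charger rect ((549.693115234375, -274.7858581542969), (34.236324310302734, 78.99663543701172), 14.4222412109375)
jar rect ((687.1707763671875, -348.9940490722656), (42.14604187011719, 45.38584899902344), 0.9742547869682312)
mug rect ((371.80914306640625, 270.96392822265625), (96.95710754394531, 75.61854553222656), 87.11018371582031)
wrist rect ((594.8682250976562, -85.56574249267578), (41.50920867919922, 44.81424331665039), 89.97225189208984)
battery rect ((592.0823364257812, -85.7904052734375), (71.64856719970703, 54.61347198486328), 19.648160934448242)
plain rim rect ((585.1248779296875, -87.75091552734375), (110.5656509399414, 64.96585845947266), 19.46810531616211)
lipped rect ((586.4760131835938, -89.02250671386719), (140.27256774902344, 69.2294692993164), 19.322784423828125)
[[  4  52  86  82  88 118 111 108 110 144 147 146 147 141 145 146 145 150
  145 149 150 149 145 147 142  88  -1   2   3   6  -4   1   4   1   4   1
    2   4   1   3]
 [  4   0  50  85  79  64 110 112 113 130 143 150 155 146 150 146 146 151
  149 144 151 147 151 144 147 109  87   2   2  -3  -4   3  -2   6   5   3
   -2   0   1   0]
 [  5   0   6  51  89  94  69 112 110 109 120 143 150 153 146 144 147 141
  149 142 149 145 143 120 115 108 112  91  -2   4   2   5  -1   3   2   2
   -2   7  -1  -1]
 [  2   2   4   4  50  89  90  58 111 103 109 110 115 118 124 130 138 133
  127 124 117 108 104 111 116 117 114 110  92   9   1   1   4   3  -2   0
   -2   3   4   2]]
```

```bash
cat >> h.py <<'E'
def state():
    s=readout.sense(); T=R.from_rotvec(s["eef_rot"]).as_matrix(); return s,np.array(s["tcp_pos"]),T
def yawof(T):  # direction of tool x in world, deg
    return np.degrees(np.arctan2(T[1,0],T[0,0]))
def goal(x,y,z,yaw):
    """tool y down, tool x at yaw. prints total shift in tool axes (mm) and total turn (deg, tool axes)"""
    s,p,T=state(); a=np.radians(yaw)
    X=np.array([np.cos(a),np.sin(a),0]);Y=np.array([0,0,-1.]);G=np.c_[X,Y,np.cross(X,Y)]
    d=T.T@(np.array([x,y,z])-p); w=R.from_matrix(T.T@G).as_rotvec(degrees=True)
    print("t",round(s["t"],2),"tcp",p.round(1),"yaw",round(yawof(T),1),"tilt",round(np.degrees(np.arccos(-T[2,1])),2),"j",np.round(s["joints"],2),"grip",round(s["grip_width"],3),"F",np.round(s["wrist_force"],1))
    print("  need shift(tool mm)",d.round(1),"turn",w.round(2)); return d,w,T
E
python3 - <<'E'
from h import *
s,p,T=state(); print(T.round(3)); c=get_calibration("wrist"); Rm=cv2.Rodrigues(c["rvec"])[0]; o=-Rm.T@c["tvec"]
print("cam in tool",(T.T@(o-p)).round(1)); print("cam axes in tool\n",(T.T@Rm.T).round(3))
for y in (19.4,-160.6,109.4,-70.6): goal(590,-86,300,y)
E
```

```text
[[ 0.306 -0.     0.952]
 [-0.952  0.001  0.306]
 [-0.001 -1.    -0.   ]]
cam in tool [   0.5 -143.3   80.2]
cam axes in tool
 [[ 1.     0.001 -0.   ]
 [ 0.    -0.316  0.949]
 [ 0.001 -0.949 -0.316]]
t 0.15 tcp [ 175.8 -547.3  231. ] yaw -72.2 tilt 0.05 j [ 1.22  0.71 -0.03  1.48  0.02  0.95 -0.08] grip 0.999 F [ 0.4 -0.6 -0.4]
  need shift(tool mm) [-312.5  -68.8  535.4] turn [-4.000e-02 -9.159e+01 -4.000e-02]
t 0.15 tcp [ 175.8 -547.3  231. ] yaw -72.2 tilt 0.05 j [ 1.22  0.71 -0.03  1.48  0.02  0.95 -0.08] grip 0.999 F [ 0.4 -0.6 -0.4]
  need shift(tool mm) [-312.5  -68.8  535.4] turn [ 4.000e-02  8.841e+01 -4.000e-02]
t 0.15 tcp [ 175.8 -547.3  231. ] yaw -72.2 tilt 0.05 j [ 1.22  0.71 -0.03  1.48  0.02  0.95 -0.08] grip 0.999 F [ 0.4 -0.6 -0.4]
  need shift(tool mm) [-312.5  -68.8  535.4] turn [ 7.0000e-02  1.7841e+02 -0.0000e+00]
t 0.15 tcp [ 175.8 -547.3  231. ] yaw -72.2 tilt 0.05 j [ 1.22  0.71 -0.03  1.48  0.02  0.95 -0.08] grip 0.999 F [ 0.4 -0.6 -0.4]
  need shift(tool mm) [-312.5  -68.8  535.4] turn [-0.   -1.59 -0.05]
```

>>> {"name": "play_rows", "arguments": {
  "moves": [
    [-0.026,-0.006,0.0446,0,0,0,1],
    [-0.026,-0.006,0.0446,0,0,0,1],
    [-0.026,-0.006,0.0446,0,0,0,1],
    [-0.026,-0.006,0.0446,0,0,0,1],
    [-0.026,-0.006,0.0446,0,0,0,1],
    [-0.026,-0.006,0.0446,0,0,0,1],
    [-0.026,-0.006,0.0446,0,0,0,1],
    [-0.026,-0.006,0.0446,0,0,0,1],
    [-0.026,-0.006,0.0446,0,0,0,1],
    [-0.026,-0.006,0.0446,0,0,0,1],
    [-0.026,-0.006,0.0446,0,0,0,1],
    [-0.026,-0.006,0.0446,0,0,0,1]
  ]
}}

```text
t: 1.65
tcp_pos: [600.6, -74.2, 303.4]
eef_rot: [-1.339, 0.985, -0.979]
wrist_force: [0.5, -0.5, -0.1]
grip_width: 0.999
```

Run:
```python
from h import *
goal(590,-86,260,-70.6)
```

```text
t 1.65 tcp [600.6 -74.2 303.4] yaw -72.5 tilt 0.19 j [ 0.05  0.7   0.05  1.23 -0.03  1.22 -1.17] grip 0.999 F [ 0.5 -0.5 -0.1]
  need shift(tool mm) [  8.2  43.4 -13.5] turn [ 0.13 -1.94 -0.14]
```

>>> {"name": "play_rows", "arguments": {
  "moves": [
    [0.004,0.02,-0.007,0,-1,0,1],
    [0.004,0.02,-0.006,0,-1,0,1],
    [0,0,0,0,0,0,1]
  ]
}}

```text
t: 2.02
tcp_pos: [592.3, -81.6, 261.5]
eef_rot: [-1.353, 0.954, -0.947]
wrist_force: [-0.1, 0.6, -0.0]
grip_width: 1.002
```

Run:
```python
from h import *
goal(590,-86,200,-70.6)
c=get_calibration("wrist"); p,d=camera("wrist"); cv2.imwrite("pics/w1.png",p)
v,u=np.mgrid[0:420,0:560]; P=cloud(c,d,u,v).reshape(420,560,3); np.savez("pics/w1.npz",P=P,d=d,**c)
print(readout.sense()["tcp_pos"])
```

```text
t 2.02 tcp [592.3 -81.6 261.5] yaw -70.2 tilt 0.26 j [ 0.07  0.72  0.03  1.34 -0.03  1.09 -1.12] grip 1.002 F [-0.1  0.6 -0. ]
  need shift(tool mm) [ 3.6 61.5 -3.5] turn [ 0.12  0.44 -0.23]
[592.76202177 -81.45170828 262.34417066]
```

View pics/w1.png

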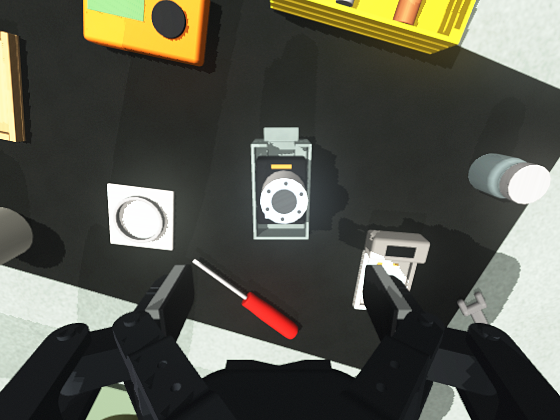

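```bash
cat >> h.py <<'E'
def wlook(nm):
    c=get_calibration("wrist"); p,d=camera("wrist"); cv2.imwrite(f"pics/{nm}.png",p)
    v,u=np.mgrid[0:420,0:560]; P=cloud(c,d,u,v).reshape(420,560,3); np.savez(f"pics/{nm}.npz",P=P,d=d,**c); return p,P,c
def comp(mask,roi):
    m=np.zeros(mask.shape,np.uint8); x0,y0,x1,y1=roi; m[y0:y1,x0:x1]=mask[y0:y1,x0:x1]
    n,l,s,_=cv2.connectedComponentsWithStats(m,connectivity=8); k=1+np.argmax(s[1:,4]); m=(l==k).astype(np.uint8)
    cs,_=cv2.findContours(m,cv2.RETR_EXTERNAL,cv2.CHAIN_APPROX_NONE); return max(cs,key=cv2.contourArea).reshape(-1,2)
def rect(c,q,h):
    W=onplane(c,q[:,0],q[:,1],h)[:,:2].astype(np.float32); return cv2.minAreaRect(W)
E
python3 - <<'E'
from h import *
f=np.load("pics/w1.npz"); c={k:f[k] for k in("camera_matrix","rvec","tvec")}; c["k1"]=float(f["k1"]); P=f["P"]; z=P[...,2]
p=cv2.imread("pics/w1.png")
roi=(235,115,330,250)
print("z med wrist", np.median(z[185:195,275:290]), "batt", z[175,262], z[225:232,270:295].mean())
for nm,t,h in(("wrist",130,146),("batt",98,110),("plain",70,86),("lip",40,54)): print(nm,rect(c,comp(z>t,roi),h))
q=comp(p.max(2)>110,(100,175,180,255)); print("stand",rect(c,q,6))
big=cv2.resize(p[110:260,90:440],None,fx=2.2,fy=2.2,interpolation=cv2.INTER_CUBIC); cv2.imwrite("pics/w1c.png",big)
E
```

```text
z med wrist 146.9136458671848 batt 109.27735347327351 65.599129304366
wrist ((596.0349731445312, -85.68865203857422), (46.00764846801758, 42.945980072021484), 34.19977569580078)
batt ((593.4630737304688, -85.59557342529297), (70.39842987060547, 53.64084243774414), 19.928571701049805)
plain ((585.33642578125, -87.11029052734375), (110.90705108642578, 64.78644561767578), 19.910614013671875)
lip ((584.9203491210938, -87.45294952392578), (138.90357971191406, 71.28907012939453), 19.89661407470703)
stand ((460.4585266113281, 81.55422973632812), (93.6304931640625, 92.69891357421875), 12.821171760559082)
```

View pics/w1c.png

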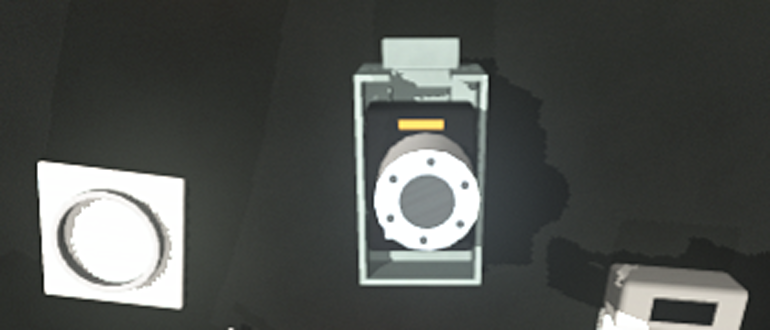

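>>> {"name": "play_rows", "arguments": {
  "moves": [
    [0.0025,0.03,0.0005,0.1,0,-0.2,1],
    [0.0024,0.03,0.0005,0,0,0,1],
    [0,0.03,0,0,0,0,1],
    [0,0.025,0,0,0,0,1],
    [0,0.015,0,0,0,0,1],
    [0,0.005,0,0,0,0,1],
    [0,0,0,0,0,0,1]
  ]
}}

```text
t: 2.95
tcp_pos: [599.8, -85.6, 129.7]
eef_rot: [-1.346, 0.945, -0.959]
wrist_force: [0.9, -0.7, 1.0]
grip_width: 1.001
```

Run:
```python
from h import *
goal(595.5,-85.6,120,-70.3)
```

```text
t 2.95 tcp [599.8 -85.6 129.7] yaw -70.3 tilt 0.58 j [ 0.08  0.88  0.02  1.5  -0.03  0.76 -1.12] grip 1.001 F [ 0.9 -0.7  1. ]
  need shift(tool mm) [-1.5  9.7 -4.1] turn [-0.54 -0.04  0.21]
```

>>> {"name": "play_rows", "arguments": {
  "moves": [
    [-0.0015,0.006,-0.004,-0.5,0,0.2,1],
    [0,0.004,0,0,0,0,1],
    [0,0,0,0,0,0,1]
  ]
}}

```text
t: 3.32
tcp_pos: [595.9, -85.7, 120.4]
eef_rot: [-1.351, 0.951, -0.954]
wrist_force: [0.1, -0.1, 0.4]
grip_width: 1.001
```

Run:
```python
from h import *
goal(595.5,-85.6,120,-70.3)
p,P,c=wlook("w2"); print(proj(c,[[595.5,-85.6,146],[595.5,-85.6,120]]))
goal(595.5,-85.6,120,-70.3)
```

```text
t 3.33 tcp [595.9 -85.7 120.4] yaw -70.4 tilt 0.11 j [ 0.08  0.89  0.02  1.51 -0.02  0.74 -1.12] grip 1.001 F [ 0.1 -0.1  0.4]
  need shift(tool mm) [-0.2  0.4 -0.3] turn [-0.1  -0.05  0.05]
[[276.60465558 292.2426668 ]
 [276.80257572 264.41910973]]
t 3.38 tcp [595.9 -85.7 120.6] yaw -70.4 tilt 0.12 j [ 0.08  0.89  0.02  1.51 -0.02  0.74 -1.12] grip 1.001 F [ 0.2  0.1 -0.4]
  need shift(tool mm) [-0.2  0.6 -0.4] turn [-0.11 -0.05  0.05]
```

View pics/w2.png

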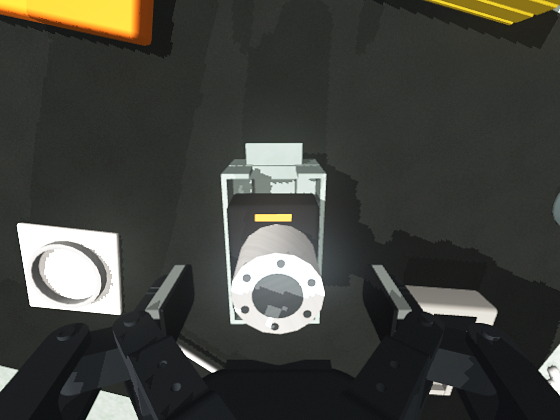

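>>> {"name": "play_rows", "arguments": {
  "moves": [
    [0,0,0,0,0,0,0],
    [0,0,0,0,0,0,0],
    [0,0,0,0,0,0,0],
    [0,0,0,0,0,0,0],
    [0,0,0,0,0,0,0],
    [0,0,0,0,0,0,0]
  ],
  "newtons": 40
}}

```text
t: 4.12
tcp_pos: [596.1, -85.5, 121.2]
eef_rot: [-1.351, 0.951, -0.954]
wrist_force: [-0.6, 0.3, 0.6]
grip_width: 0.492
```

Run:
```python
from h import *
goal(595.5,-85.6,120,-70.3)
p,P,c=wlook("w3")
goal(460.6,81.5,120,-70.3)
```

```text
t 4.12 tcp [596.1 -85.5 121.2] yaw -70.3 tilt 0.15 j [ 0.08  0.89  0.02  1.51 -0.02  0.74 -1.12] grip 0.492 F [-0.6  0.3  0.6]
  need shift(tool mm) [-0.1  1.2 -0.6] turn [-0.14 -0.05  0.05]
t 4.17 tcp [596.1 -85.4 121.2] yaw -70.3 tilt 0.15 j [ 0.08  0.89  0.02  1.51 -0.02  0.74 -1.12] grip 0.487 F [-0.8  0.3  0.9]
  need shift(tool mm) [-202.8    0.8  -71.4] turn [-0.14 -0.04  0.05]
```

View pics/w3.png

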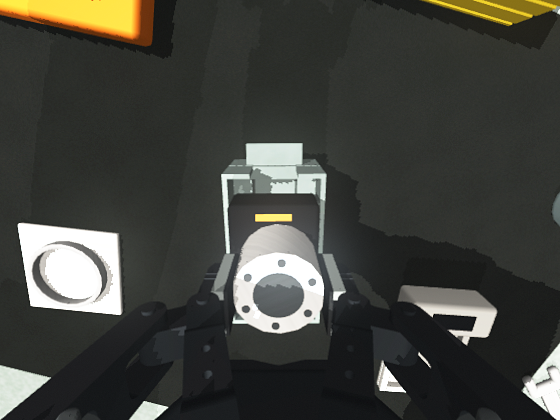

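>>> {"name": "play_rows", "arguments": {
  "moves": [
    [0,-0.01,0,0,0,0,0],
    [0,-0.025,0,0,0,0,0],
    [-0.02,-0.01,-0.007,0,0,0,0],
    [-0.03,0,-0.01,0,0,0,0],
    [-0.03,0,-0.01,0,0,0,0],
    [-0.03,0,-0.01,0,0,0,0],
    [-0.03,0,-0.01,0,0,0,0],
    [-0.03,0,-0.01,0,0,0,0],
    [-0.02,0.01,-0.008,0,0,0,0],
    [-0.01,0.02,-0.004,0,0,0,0],
    [0,0.02,0,0,0,0,0],
    [0,0,0,0,0,0,0]
  ]
}}

```text
t: 5.68
tcp_pos: [461.8, 84.7, 122.2]
eef_rot: [-1.345, 0.946, -0.959]
wrist_force: [0.4, -0.6, -1.3]
grip_width: 0.49
```

Run:
```python
from h import *
goal(460.6,81.5,60,-70.3)
```

```text
t 5.67 tcp [461.8  84.7 122.2] yaw -70.4 tilt 0.58 j [-0.28  0.74  0.05  2.   -0.08  0.39 -1.4 ] grip 0.49 F [ 0.4 -0.6 -1.3]
  need shift(tool mm) [ 2.5 62.1 -2.9] turn [-0.57 -0.06  0.14]
```

>>> {"name": "play_rows", "arguments": {
  "moves": [
    [0.0015,0.025,-0.0015,-0.4,0,0.1,0],
    [0.001,0.025,-0.0014,-0.1,0,0,0],
    [0,0.012,0,0,0,0,0],
    [0,0,0,0,0,0,0]
  ]
}}

```text
t: 6.18
tcp_pos: [462.8, 81.4, 62.4]
eef_rot: [-1.347, 0.949, -0.957]
wrist_force: [0.1, -0.4, -1.8]
grip_width: 0.486
```

Run:
```python
from h import *
goal(460.6,81.5,17.5,-70.3)
p,P,c=wlook("w4"); q=proj(c,[[460.6,81.5,6]]); print(q)
```

```text
t 6.17 tcp [462.8  81.4  62.4] yaw -70.4 tilt 0.36 j [-0.26  0.86  0.03  2.03 -0.09  0.24 -1.39] grip 0.486 F [ 0.1 -0.4 -1.8]
  need shift(tool mm) [-0.9 44.9 -2.3] turn [-0.35 -0.11  0.08]
[[276.12011898 228.67783439]]
```

View pics/w4.png

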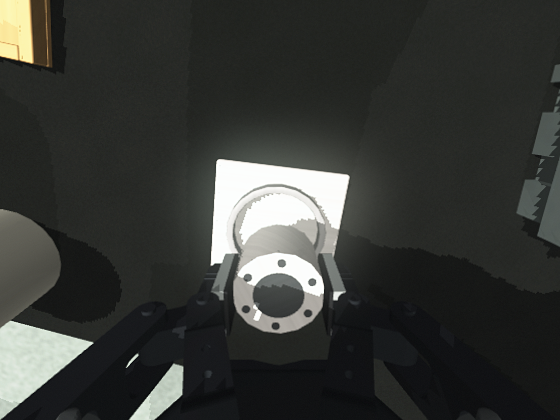

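>>> {"name": "play_rows", "arguments": {
  "moves": [
    [-0.001,0.015,-0.0025,-0.35,0,0.1,0],
    [0,0.015,0,0,0,0,0],
    [0,0.008,0,0,0,0,0],
    [0,0.0,0,0,0,0,0]
  ]
}}

```text
t: 6.72
tcp_pos: [460.8, 81.8, 23.2]
eef_rot: [-1.35, 0.953, -0.954]
wrist_force: [-0.7, -0.1, -1.7]
grip_width: 0.495
```

Run:
```python
from h import *
goal(460.6,81.5,17.5,-70.3)
```

```text
t 6.72 tcp [460.8  81.8  23.2] yaw -70.4 tilt 0.1 j [-0.25  0.94  0.02  2.04 -0.09  0.15 -1.39] grip 0.495 F [-0.7 -0.1 -1.7]
  need shift(tool mm) [ 0.2  5.7 -0.3] turn [-0.1  -0.1  -0.02]
```

>>> {"name": "play_rows", "arguments": {
  "moves": [
    [0,0.003,0,-0.1,0,0,0],
    [0,0.002,0,0,0,0,0],
    [0,0.001,0,0,0,0,0]
  ]
}}

```text
t: 7.1
tcp_pos: [461.1, 81.8, 17.2]
eef_rot: [-1.351, 0.953, -0.954]
wrist_force: [-0.0, 0.5, -1.2]
grip_width: 0.492
```

Run:
```python
from h import *
goal(460.6,81.5,17.5,-70.3)
p,P,c=wlook("w5");
```

```text
t 7.1 tcp [461.1  81.8  17.2] yaw -70.4 tilt 0.03 j [-0.25  0.96  0.02  2.04 -0.09  0.14 -1.39] grip 0.492 F [-0.   0.5 -1.2]
  need shift(tool mm) [ 0.2 -0.3 -0.5] turn [-0.03 -0.1  -0.01]
```

View pics/w5.png

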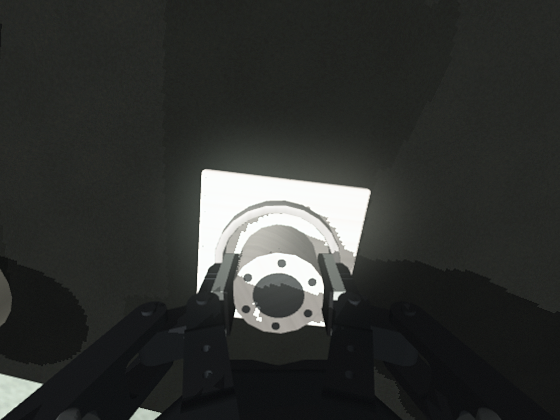

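>>> {"name": "play_rows", "arguments": {
  "moves": [
    [0,0.0012,0,0,0,0,0],
    [0,0.001,0,0,0,0,0]
  ]
}}

```text
t: 7.4
tcp_pos: [461.0, 81.8, 17.0]
eef_rot: [-1.35, 0.953, -0.954]
wrist_force: [-5.8, -0.9, 32.5]
grip_width: 0.491
```

>>> {"name": "play_rows", "arguments": {
  "moves": [
    [0,-0.0003,0,0,0,0,0],
    [0,0,0,0,0,0,0.75],
    [0,0,0,0,0,0,0.85],
    [0,0,0,0,0,0,0.9],
    [0,-0.015,0,0,0,0,0.9],
    [0,-0.03,0,0,0,0,1],
    [0,-0.03,0,0,0,0,1]
  ]
}}

```text
t: 8.28
tcp_pos: [460.2, 81.6, 95.1]
eef_rot: [-1.352, 0.954, -0.953]
wrist_force: [0.1, -0.3, -0.4]
grip_width: 0.999
```

Run:
```python
from h import *
goal(593.2,-85.7,160,-70.2)
p,P,c=wlook("w6"); print(proj(c,[[460.6,81.5,42]]))
```

```text
t 8.28 tcp [460.2  81.6  95.1] yaw -70.4 tilt 0.02 j [-0.26  0.8   0.04  2.01 -0.08  0.33 -1.39] grip 0.999 F [ 0.1 -0.3 -0.4]
  need shift(tool mm) [202.2 -65.   69.2] turn [ 0.   -0.21 -0.02]
[[277.69050859 226.97253489]]
```

View pics/w6.png

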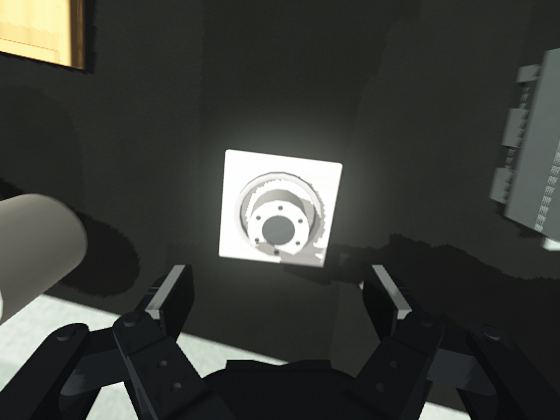

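Run:
```python
from h import *
s,p,T=state(); c=get_calibration("wrist")
for hx in (-42.5,42.5,-22,22):
  for zz in (-11,11):
    print(hx,zz,[(y,tuple(proj(c,[p+T@np.array([hx,y,zz])])[0].round(0).astype(int))) for y in (-38,-26,-13,-7,0)])
a=cv2.imread("pics/w3.png")[225:345,150:400]; b=cv2.imread("pics/w6.png")[225:345,130:430]
cv2.imwrite("pics/f1.png",cv2.resize(a,None,fx=3,fy=3)); cv2.imwrite("pics/f2.png",cv2.resize(b,None,fx=2.6,fy=2.6))
```

```text
-42.5 -11 [(-38, (np.int64(179), np.int64(330))), (-26, (np.int64(187), np.int64(312))), (-13, (np.int64(195), np.int64(296))), (-7, (np.int64(198), np.int64(289))), (0, (np.int64(201), np.int64(282)))]
-42.5 11 [(-38, (np.int64(174), np.int64(286))), (-26, (np.int64(183), np.int64(271))), (-13, (np.int64(191), np.int64(257))), (-7, (np.int64(194), np.int64(252))), (0, (np.int64(198), np.int64(246)))]
42.5 -11 [(-38, (np.int64(375), np.int64(330))), (-26, (np.int64(367), np.int64(312))), (-13, (np.int64(360), np.int64(296))), (-7, (np.int64(357), np.int64(289))), (0, (np.int64(354), np.int64(282)))]
42.5 11 [(-38, (np.int64(380), np.int64(287))), (-26, (np.int64(371), np.int64(271))), (-13, (np.int64(364), np.int64(258))), (-7, (np.int64(360), np.int64(252))), (0, (np.int64(357), np.int64(246)))]
-22 -11 [(-38, (np.int64(226), np.int64(330))), (-26, (np.int64(231), np.int64(312))), (-13, (np.int64(234), np.int64(296))), (-7, (np.int64(236), np.int64(289))), (0, (np.int64(238), np.int64(282)))]
-22 11 [(-38, (np.int64(223), np.int64(286))), (-26, (np.int64(228), np.int64(271))), (-13, (np.int64(232), np.int64(257))), (-7, (np.int64(234), np.int64(252))), (0, (np.int64(236), np.int64(246)))]
22 -11 [(-38, (np.int64(328), np.int64(330))), (-26, (np.int64(323), np.int64(312))), (-13, (np.int64(320), np.int64(296))), (-7, (np.int64(318), np.int64(289))), (0, (np.int64(317), np.int64(282)))]
22 11 [(-38, (np.int64(330), np.int64(286))), (-26, (np.int64(326), np.int64(271))), (-13, (np.int64(322), np.int64(258))), (-7, (np.int64(320), np.int64(252))), (0, (np.int64(318), np.int64(246)))]
```

View pics/f1.png

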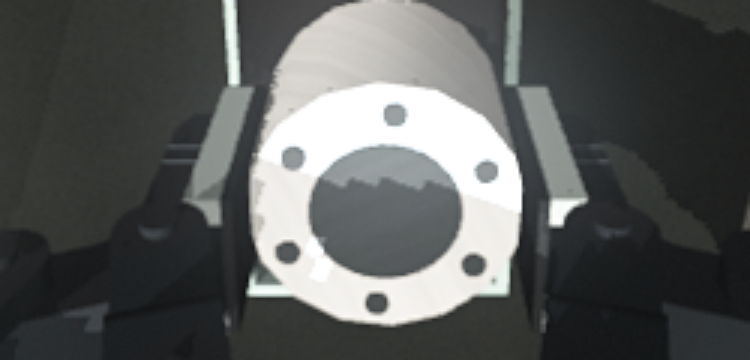

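View pics/f2.png

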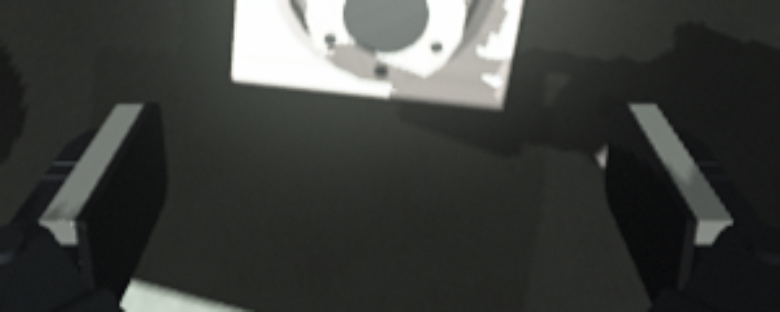

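>>> {"name": "play_rows", "arguments": {
  "moves": [
    [0,-0.03,0,0,0,0,1],
    [0.015,-0.03,0.005,0,0,0,1],
    [0.03,-0.005,0.0102,0,0,0,1],
    [0.034,0,0.0115,0,0,0,1],
    [0.034,0,0.0115,0,0,0,1],
    [0.034,0,0.0115,0,0,0,1],
    [0.03,0,0.0105,0,0,0,1],
    [0.018,0.01,0.006,0,0,0,1],
    [0.004,0.02,0.001,0,0,0,1],
    [0,0.01,0,0,0,0,1],
    [0,0,0,0,0,0,1]
  ]
}}

```text
t: 9.7
tcp_pos: [593.4, -86.9, 133.4]
eef_rot: [-1.346, 0.946, -0.956]
wrist_force: [-0.1, 0.0, -0.2]
grip_width: 1.001
```

Run:
```python
from h import *
goal(593.2,-85.7,83,-70.2)
```

```text
t 9.7 tcp [593.4 -86.9 133.4] yaw -70.3 tilt 0.52 j [ 0.09  0.86  0.01  1.52 -0.02  0.75 -1.12] grip 1.001 F [-0.1  0.  -0.2]
  need shift(tool mm) [-1.2 50.4 -0.3] turn [-0.51 -0.09  0.07]
```

>>> {"name": "play_rows", "arguments": {
  "moves": [
    [-0.001,0.015,0,-0.5,0,0,1],
    [0,0.018,0,0,0,0,1],
    [0,0.01,0,0,0,0,1],
    [0,0.003,0,0,0,0,1],
    [0,0,0,0,0,0,1]
  ]
}}

```text
t: 10.32
tcp_pos: [593.1, -83.8, 85.5]
eef_rot: [-1.354, 0.95, -0.951]
wrist_force: [-1.1, -0.1, 0.6]
grip_width: 1.002
```

Run:
```python
from h import *
goal(593.2,-85.7,83,-70.2)
p,P,c=wlook("w7")
f=P[...,2]; 
print(rect(c,comp((f>98)&(f<125),(200,150,360,360)),110))
```

```text
t 10.32 tcp [593.1 -83.8  85.5] yaw -70.2 tilt 0.05 j [ 0.08  0.93  0.01  1.54 -0.02  0.67 -1.12] grip 1.002 F [-1.1 -0.1  0.6]
  need shift(tool mm) [ 1.8  2.5 -0.6] turn [0.01 0.05 0.05]
((593.7971801757812, -83.92835998535156), (73.51132202148438, 51.40822219848633), 19.911014556884766)
```

View pics/w7.png

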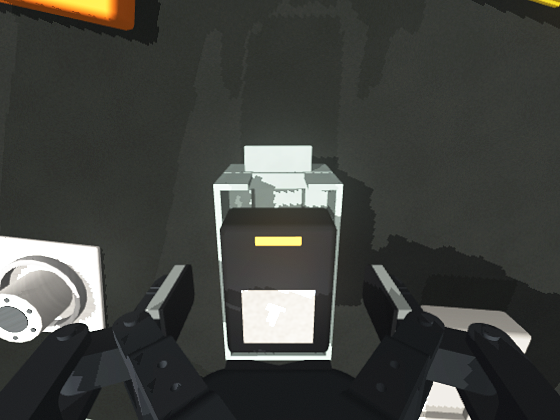

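>>> {"name": "play_rows", "arguments": {
  "moves": [
    [0.0005,0.0025,0,0,0,0,1],
    [0,0,0,0,0,0,1],
    [0,0,0,0,0,0,0],
    [0,0,0,0,0,0,0],
    [0,0,0,0,0,0,0],
    [0,0,0,0,0,0,0],
    [0,0,0,0,0,0,0]
  ],
  "newtons": 45
}}

```text
t: 11.25
tcp_pos: [593.7, -84.2, 84.2]
eef_rot: [-1.353, 0.949, -0.952]
wrist_force: [-0.9, 0.8, 0.2]
grip_width: 0.603
```

Run:
```python
from h import *
goal(593.2,-85.7,83,-70.2)
p,P,c=wlook("w8")
```

```text
t 11.25 tcp [593.7 -84.2  84.2] yaw -70.2 tilt 0.11 j [ 0.08  0.94  0.01  1.54 -0.02  0.66 -1.12] grip 0.603 F [-0.9  0.8  0.2]
  need shift(tool mm) [ 1.2  1.2 -1. ] turn [-0.08  0.04  0.08]
```

View pics/w8.png

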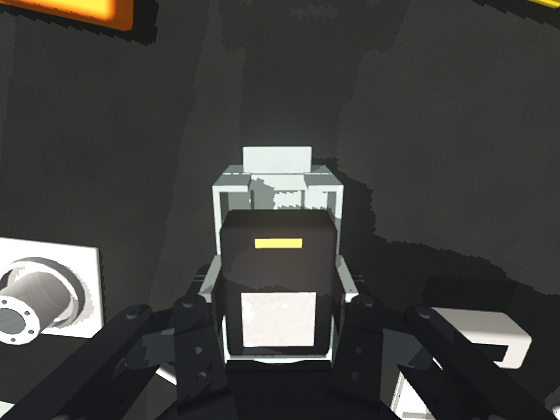

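>>> {"name": "play_rows", "arguments": {
  "moves": [
    [0,-0.008,0,0,0,0,0],
    [0,-0.02,0,0,0,0,0],
    [0,-0.03,0,0,0,0,0],
    [0,-0.03,0,0,0,0,0],
    [0,-0.01,0,0,0,0,0]
  ]
}}

```text
t: 11.92
tcp_pos: [593.2, -84.5, 185.8]
eef_rot: [-1.354, 0.95, -0.952]
wrist_force: [-0.1, 0.2, -2.5]
grip_width: 0.603
```

Run:
```python
from h import *
goal(486.5,-292,180,-75.7)
```

```text
t 11.93 tcp [593.2 -84.5 185.8] yaw -70.2 tilt 0.08 j [ 0.08  0.8   0.02  1.45 -0.02  0.89 -1.12] grip 0.603 F [-0.1  0.2 -2.5]
  need shift(tool mm) [ 159.     6.  -170.7] turn [-0.02  5.52  0.08]
```

>>> {"name": "play_rows", "arguments": {
  "moves": [
    [0.01,0,-0.01,0,0,0,0],
    [0.02,0,-0.022,0,0,0,0],
    [0.025,0,-0.027,0,0,0,0],
    [0.025,0,-0.027,0,0,0,0],
    [0.025,0,-0.027,0,0,0,0],
    [0.025,0,-0.027,0,0,0,0],
    [0.02,0,-0.02,0,0,0,0],
    [0.009,0,-0.01,0,2.5,0,0],
    [0,0,0,0,2.5,0,0],
    [0,0,0,0,0,0,0]
  ]
}}

```text
t: 13.18
tcp_pos: [476.6, -301.8, 177.8]
eef_rot: [-1.322, 1.032, -1.017]
wrist_force: [-0.3, 0.0, -2.4]
grip_width: 0.603
```

Run:
```python
from h import *
goal(486.5,-292,60,-75.7)
p,P,c=wlook("w9"); print(proj(c,[[486.5,-292,4]]))
```

```text
t 13.18 tcp [ 476.6 -301.8  177.8] yaw -75.7 tilt 0.6 j [ 0.51  0.76  0.    1.59  0.    0.8  -0.82] grip 0.603 F [-0.3  0.  -2.4]
  need shift(tool mm) [ -6.6 117.7  13.1] turn [ 0.55 -0.02 -0.23]
[[271.72369238 173.78669306]]
```

View pics/w9.png

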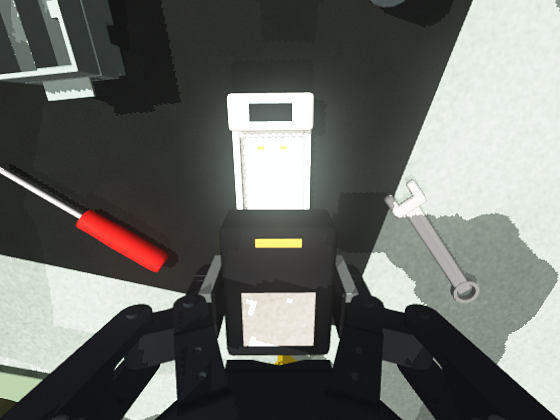

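Run:
```python
from h import *
f=np.load("pics/w9.npz"); c={k:f[k] for k in("camera_matrix","rvec","tvec")}; c["k1"]=float(f["k1"]); P=f["P"]; z=P[...,2]
p=cv2.imread("pics/w9.png")
r=rect(c,comp(z>24,(215,80,330,145)),34); print("charger",r)
a=np.radians(r[2] if r[1][0]<r[1][1] else r[2]-90); print(np.degrees(a),"origin",np.array(r[0])-66*np.array([np.cos(a),np.sin(a)]))
# lateral edges of rim outer at rows 150-205
g=p.max(2).astype(int)
L=[];Rr=[]
for v in range(145,206,5):
    row=g[v]>130; xs=np.where(row[215:330])[0]+215; 
    W=onplane(c,[xs[0],xs[-1]],[v,v],12); L.append(W[0]);Rr.append(W[1])
L=np.array(L);Rr=np.array(Rr); print(((L+Rr)/2)[:, :2].round(1)); print(np.linalg.norm(L-Rr,axis=1).round(1))
print("dir",np.degrees(np.arctan2(*(L[0]-L[-1])[[1,0]])),np.degrees(np.arctan2(*(Rr[0]-Rr[-1])[[1,0]])))
```

```text
charger ((548.9718627929688, -275.7552185058594), (34.088050842285156, 79.91767883300781), 14.30256175994873)
14.30256175994873 origin [ 485.01755346 -292.06001283]
[[ 517.4 -284.3]
 [ 512.4 -285.5]
 [ 507.5 -286.7]
 [ 502.4 -288. ]
 [ 497.4 -289.8]
 [ 492.3 -291.1]
 [ 487.  -292.3]
 [ 481.8 -293.7]
 [ 476.4 -295. ]
 [ 471.  -296.3]
 [ 465.7 -298.2]
 [ 460.2 -299.6]
 [ 454.6 -301. ]]
[79.1 79.5 80.  80.4 79.8 80.3 80.7 79.  79.5 80.  79.3 79.8 80.2]
dir 14.384644499217973 15.38033009974225
```

>>> {"name": "play_rows", "arguments": {
  "moves": [
    [-0.0035,0.01,0.006,0.5,0,-0.2,0],
    [-0.0035,0.025,0.005,0,0,0,0],
    [0,0.03,0,0,0,0,0],
    [0,0.03,0,0,0,0,0],
    [0,0.02,0,0,0,0,0],
    [0,0.01,0,0,0,0,0],
    [0,0,0,0,0,0,0]
  ]
}}

```text
t: 14.1
tcp_pos: [489.6, -284.9, 46.2]
eef_rot: [-1.317, 1.015, -1.016]
wrist_force: [-0.6, -1.2, -1.2]
grip_width: 0.601
```

Run:
```python
from h import *
goal(485.3,-292.4,8,-75.6)
p,P,c=wlook("w10"); print(proj(c,[[485.5,-292.4,4]]))
```

```text
t 14.1 tcp [ 489.6 -284.9   46.2] yaw -75.1 tilt 0.22 j [ 0.48  0.96 -0.01  1.68  0.    0.49 -0.84] grip 0.601 F [-0.6 -1.2 -1.2]
  need shift(tool mm) [ 6.2 38.1 -6.2] turn [-0.19  0.47 -0.11]
[[286.39481609 241.64967264]]
```

View pics/w10.png

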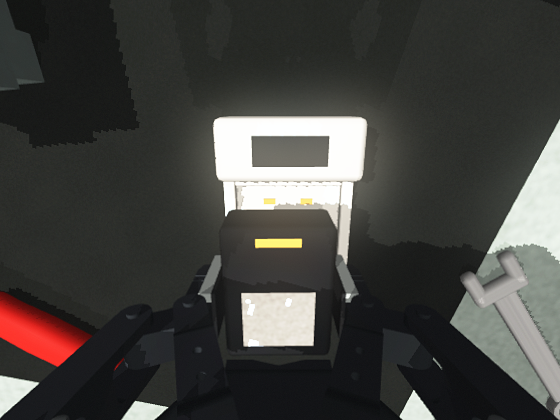

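Battery front edge at row 210, cradle at u≈290 versus gripper 278: it needs +6 mm tool x, −6 mm tool z. Correcting before lowering.

>>> {"name": "play_rows", "arguments": {
  "moves": [
    [0.003,0,-0.003,-0.2,0.25,-0.1,0],
    [0.003,0.005,-0.003,0,0.25,0,0],
    [0,0.012,0,0,0,0,0],
    [0,0.007,0,0,0,0,0],
    [0,0,0,0,0,0,0]
  ]
}}

```text
t: 14.78
tcp_pos: [485.8, -293.3, 22.3]
eef_rot: [-1.317, 1.021, -1.025]
wrist_force: [-0.4, -0.7, -2.0]
grip_width: 0.606
```

Run:
```python
from h import *
goal(485.3,-292.4,6.5,-75.6)
p,P,c=wlook("w11")
```

```text
t 14.78 tcp [ 485.8 -293.3   22.3] yaw -75.7 tilt 0.15 j [ 0.49  1.   -0.    1.69  0.01  0.45 -0.84] grip 0.606 F [-0.4 -0.7 -2. ]
  need shift(tool mm) [-1.  15.8 -0.3] turn [-0.1  -0.08  0.11]
```

View pics/w11.png

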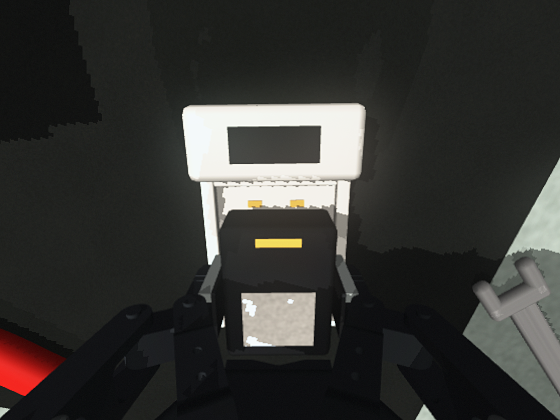

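>>> {"name": "play_rows", "arguments": {
  "moves": [
    [-0.0005,0.007,0,-0.1,0,0.1,0],
    [0,0.005,0,0,0,0,0],
    [0,0.002,0,0,0,0,0],
    [0,0.001,0,0,0,0,0]
  ]
}}

```text
t: 15.32
tcp_pos: [486.0, -292.7, 6.8]
eef_rot: [-1.317, 1.023, -1.023]
wrist_force: [-0.4, -0.0, -1.0]
grip_width: 0.605
```

Run:
```python
from h import *
goal(485.3,-292.4,6.5,-75.6)
```

```text
t 15.32 tcp [ 486.  -292.7    6.8] yaw -75.7 tilt 0.03 j [ 0.49  1.03 -0.    1.69  0.01  0.42 -0.84] grip 0.605 F [-0.4 -0.  -1. ]
  need shift(tool mm) [-0.5  0.3 -0.6] turn [-0.02 -0.07  0.02]
```

>>> {"name": "play_rows", "arguments": {
  "moves": [
    [0,0.0008,0,0,0,0,0]
  ]
}}

```text
t: 15.45
tcp_pos: [486.0, -292.7, 6.2]
eef_rot: [-1.317, 1.022, -1.023]
wrist_force: [-3.5, 3.6, 17.5]
grip_width: 0.599
```

>>> {"name": "play_rows", "arguments": {
  "moves": [
    [0,0.0005,0,0,0,0,0]
  ]
}}

```text
t: 15.58
tcp_pos: [486.1, -292.6, 6.2]
eef_rot: [-1.317, 1.022, -1.024]
wrist_force: [-4.4, 3.0, 12.9]
grip_width: 0.6
```

>>> {"name": "play_rows", "arguments": {
  "moves": [
    [0,0,0,0,0,0,0.8],
    [0,0,0,0,0,0,0.9],
    [0,0,0,0,0,0,0.9],
    [0,-0.02,0,0,0,0,1],
    [0,-0.04,0,0,0,0,1],
    [0,-0.04,0,0,0,0,1],
    [0,-0.03,0,0,0,0,1],
    [0,0,0,0,0,0,1]
  ]
}}

```text
t: 16.58
tcp_pos: [486.3, -293.5, 145.3]
eef_rot: [-1.317, 1.019, -1.028]
wrist_force: [0.4, -0.4, -0.3]
grip_width: 1.002
```

Run:
```python
from h import *
goal(585.3,-87.3,180,-70.3)
p,P,c=wlook("w12"); z=P[...,2]
print("batt",rect(c,comp((z>24)&(z<50)&(p.max(2)<230),(200,160,360,360)),32))
```

```text
t 16.57 tcp [ 486.3 -293.5  145.3] yaw -75.7 tilt 0.33 j [ 0.49  0.81 -0.    1.62  0.    0.71 -0.84] grip 1.002 F [ 0.4 -0.4 -0.3]
  need shift(tool mm) [-175.3  -34.9  146.9] turn [-0.21 -5.41  0.26]
batt ((485.23236083984375, -293.65087890625), (69.59221649169922, 51.53197479248047), 14.287087440490723)
```

View pics/w12.png

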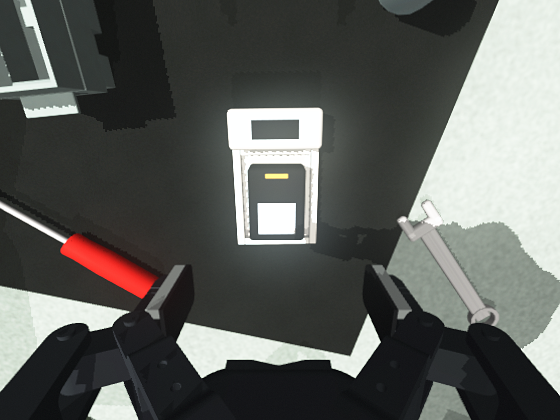

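>>> {"name": "play_rows", "arguments": {
  "moves": [
    [-0.01,-0.01,0.009,0,0,0,1],
    [-0.025,-0.01,0.02,0,0,0,1],
    [-0.027,0,0.023,0,0,0,1],
    [-0.027,0,0.023,0,0,0,1],
    [-0.027,0,0.023,0,0,0,1],
    [-0.027,0,0.023,0,-2,0,1],
    [-0.018,0,0.015,0,-2,0,1],
    [-0.008,0,0.005,0,-1.4,0,1],
    [0,0,0,0,0,0,1]
  ]
}}

```text
t: 17.75
tcp_pos: [582.4, -80.3, 165.2]
eef_rot: [-1.354, 0.948, -0.947]
wrist_force: [0.7, 0.0, 0.7]
grip_width: 1.003
```

Run:
```python
from h import *
goal(585.3,-87.3,53,-70.3)
p,P,c=wlook("w13"); z=P[...,2]
print("plain",rect(c,comp((z>72)&(z<110),(200,130,360,370)),86))
```

```text
t 17.75 tcp [582.4 -80.3 165.2] yaw -70.0 tilt 0.05 j [ 0.07  0.81  0.03  1.52 -0.03  0.81 -1.11] grip 1.003 F [0.7 0.  0.7]
  need shift(tool mm) [  7.7 112.2   0.3] turn [ 0.    0.33 -0.05]
plain ((585.1353759765625, -87.48651123046875), (111.61095428466797, 64.16410827636719), 19.946313858032227)
```

View pics/w13.png

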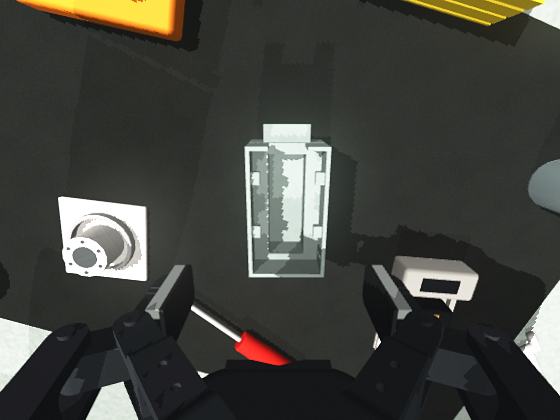

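>>> {"name": "play_rows", "arguments": {
  "moves": [
    [0.004,0.015,0,0,0.2,0,1],
    [0.0035,0.03,0,0,0,0,1],
    [0,0.025,0,0,0,0,1],
    [0,0.01,0,0,0,0,1],
    [0,0,0,0,0,0,1]
  ]
}}

```text
t: 18.42
tcp_pos: [583.3, -93.4, 80.4]
eef_rot: [-1.352, 0.958, -0.957]
wrist_force: [-0.3, 0.1, 0.3]
grip_width: 1.0
```

Run:
```python
from h import *
goal(585.3,-87.4,53,-70.2)
p,P,c=wlook("w14"); z=P[...,2]
print("plain",rect(c,comp((z>72)&(z<110),(200,130,360,370)),86))
```

```text
t 18.43 tcp [583.3 -93.4  80.4] yaw -70.7 tilt 0.13 j [ 0.09  0.93  0.02  1.57 -0.03  0.64 -1.11] grip 1.0 F [-0.3  0.1  0.3]
  need shift(tool mm) [-5.  27.4  3.9] turn [ 0.12 -0.49  0.03]
plain ((584.6810913085938, -87.22257995605469), (113.32179260253906, 64.80858612060547), 19.9006404876709)
```

View pics/w14.png

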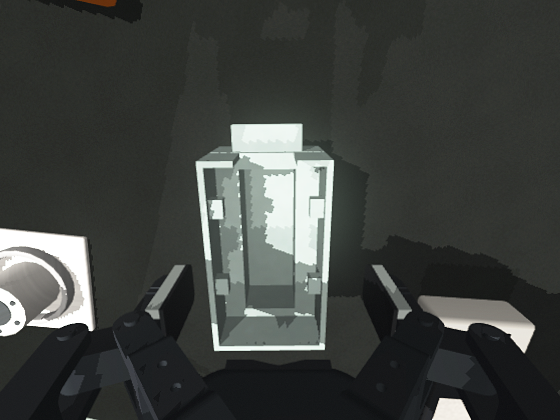

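>>> {"name": "play_rows", "arguments": {
  "moves": [
    [-0.0045,0,0.003,0.1,-0.45,0,1],
    [0,0.012,0,0,0,0,1],
    [0,0.01,0,0,0,0,1],
    [0,0.004,0,0,0,0,1],
    [0,0,0,0,0,0,1]
  ]
}}

```text
t: 19.1
tcp_pos: [585.6, -87.8, 54.3]
eef_rot: [-1.352, 0.949, -0.953]
wrist_force: [-0.2, 0.2, -0.2]
grip_width: 1.003
```

Run:
```python
from h import *
goal(585.0,-87.4,53,-70.2)
```

```text
t 19.1 tcp [585.6 -87.8  54.3] yaw -70.2 tilt 0.16 j [ 0.09  0.97  0.02  1.59 -0.03  0.58 -1.11] grip 1.003 F [-0.2  0.2 -0.2]
  need shift(tool mm) [-0.6  1.3 -0.5] turn [-0.12 -0.    0.1 ]
```

>>> {"name": "play_rows", "arguments": {
  "moves": [
    [-0.0004,0.001,0,-0.1,0,0.1,1],
    [0,0,0,0,0,0,0],
    [0,0,0,0,0,0,0],
    [0,0,0,0,0,0,0],
    [0,0,0,0,0,0,0],
    [0,0,0,0,0,0,0]
  ],
  "newtons": 40
}}

```text
t: 19.85
tcp_pos: [585.7, -87.5, 53.9]
eef_rot: [-1.352, 0.95, -0.951]
wrist_force: [0.2, 0.3, -1.3]
grip_width: 0.743
```

Run:
```python
from h import *
goal(585.0,-87.4,53,-70.2)
p,P,c=wlook("w15")
```

```text
t 19.85 tcp [585.7 -87.5  53.9] yaw -70.2 tilt 0.05 j [ 0.09  0.98  0.02  1.58 -0.03  0.58 -1.11] grip 0.743 F [ 0.2  0.3 -1.3]
  need shift(tool mm) [-0.3  0.9 -0.6] turn [-0.05 -0.01  0.01]
```

View pics/w15.png

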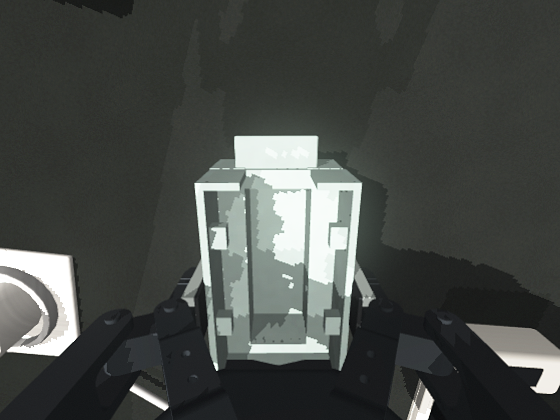

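>>> {"name": "play_rows", "arguments": {
  "moves": [
    [0,-0.005,0,0,0,0,0],
    [0,-0.01,0,0,0,0,0],
    [0,-0.015,0,0,0,0,0],
    [0,-0.02,0,0,0,0,0],
    [0,-0.03,0,0,0,0,0],
    [0,-0.03,0,0,0,0,0],
    [0,-0.015,0,0,0,0,0],
    [0,0,0,0,0,0,0]
  ]
}}

```text
t: 20.9
tcp_pos: [585.8, -87.6, 189.2]
eef_rot: [-1.35, 0.947, -0.954]
wrist_force: [-0.9, 0.1, -1.8]
grip_width: 0.742
```

Run:
```python
from h import *
goal(571.7,297.4,180,-81.9)
p,P,c=wlook("w16")
```

```text
t 20.9 tcp [585.8 -87.6 189.2] yaw -70.2 tilt 0.27 j [ 0.08  0.78  0.03  1.48 -0.03  0.87 -1.11] grip 0.742 F [-0.9  0.1 -1.8]
  need shift(tool mm) [-367.1    9.   117. ] turn [-0.26 11.68  0.09]
```

View pics/w16.png

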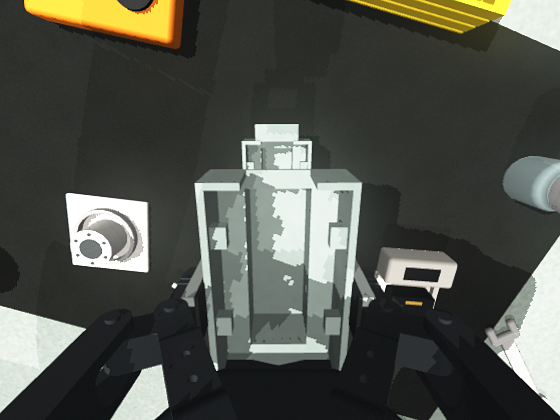

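>>> {"name": "play_rows", "arguments": {
  "moves": [
    [-0.015,0,0.005,-0.2,0,0,0],
    [-0.03,0,0.009,0,0,0,0],
    [-0.04,0,0.0125,0,0,0,0],
    [-0.045,0,0.014,0,0,0,0],
    [-0.045,0,0.014,0,0,0,0],
    [-0.045,0,0.014,0,0,0,0],
    [-0.045,0,0.014,0,0,0,0],
    [-0.04,0,0.013,0,0,0,0],
    [-0.025,0,0.009,0,3,0,0],
    [-0.012,0,0.006,0,4,0,0],
    [0,0,0,0,4,0,0],
    [0,0,0,0,0,0,0]
  ]
}}

```text
t: 22.45
tcp_pos: [564.4, 295.8, 179.2]
eef_rot: [-1.291, 1.103, -1.087]
wrist_force: [-0.2, 0.2, -1.7]
grip_width: 0.739
```

Run:
```python
from h import *
goal(571.7,297.4,120,-81.9)
p,P,c=wlook("w17"); print(proj(c,[[571.7,297.4,4]]))
```

```text
t 22.45 tcp [564.4 295.8 179.2] yaw -81.0 tilt 0.86 j [-0.6   0.88  0.16  1.29 -0.15  1.   -1.83] grip 0.739 F [-0.2  0.2 -1.7]
  need shift(tool mm) [-0.5 59.1  8.4] turn [ 0.86  0.87 -0.01]
[[277.07568804 176.77618925]]
```

View pics/w17.png

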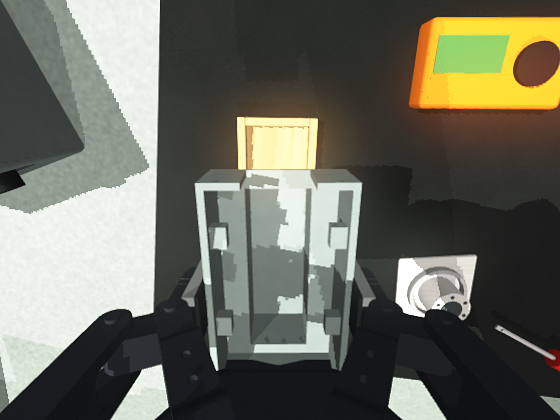

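Run:
```python
from h import *
f=np.load("pics/w17.npz"); c={k:f[k] for k in("camera_matrix","rvec","tvec")}; c["k1"]=float(f["k1"]); P=f["P"]
p=cv2.imread("pics/w17.png").astype(int)
hsv=cv2.cvtColor(p.astype(np.uint8),cv2.COLOR_BGR2HSV)
m=((hsv[...,1]>40)&(hsv[...,2]>120)).astype(np.uint8)
L=[];Rr=[];
for v in range(124,166,4):
    xs=np.where(m[v,225:335])[0]+225; L.append((xs[0],v)); Rr.append((xs[-1]+1,v))
L=np.array(L);Rr=np.array(Rr)
WL=onplane(c,L[:,0],L[:,1],16)[:,:2];WR=onplane(c,Rr[:,0],Rr[:,1],16)[:,:2]
print(np.c_[WL,WR].round(1)); print(np.linalg.norm(WL-WR,axis=1))
for W in(WL,WR): 
    k=np.polyfit(W[:,0],W[:,1],1); print("yaw",np.degrees(np.arctan(k[0])))
ys=[np.where(m[:160,u])[0][0] for u in range(245,315,5)]; F=onplane(c,range(245,315,5),ys,16)[:,:2]
k=np.polyfit(F[:,1],F[:,0],1); print("far edge yaw",np.degrees(np.arctan(-k[0])))
a=np.radians(8.1); ax=np.array([np.cos(a),np.sin(a)]); ay=np.array([-ax[1],ax[0]])
print("far along ax",(F@ax).mean()-63,"mid lat",((WL+WR)/2@ay).mean(), "top est", np.array([571.7,297.4])@ax,np.array([571.7,297.4])@ay)
```

```text
[[621.2 345.5 633.9 265.9]
 [617.4 345.1 630.1 265.2]
 [613.5 344.7 626.3 264.4]
 [609.6 344.2 622.3 264.6]
 [605.7 343.8 618.4 263.8]
 [601.7 343.3 614.5 263. ]
 [597.7 342.9 610.6 262.2]
 [593.9 341.4 606.6 261.4]
 [589.8 341.  602.4 261.6]
 [585.7 340.5 598.3 260.8]
 [581.5 340.  594.3 259.9]]
[80.56437981 80.91636894 81.27125296 80.62171358 80.97804431 81.33734141
 81.69964181 81.03924652 80.37305816 80.73531237 81.10064509]
yaw 8.251807800024796
yaw 8.350050170333079
far edge yaw 8.265349020710172
far along ax 607.8152093915672 mid lat 214.27827648003296 top est 607.900551494793 213.87980150618816
```

>>> {"name": "play_rows", "arguments": {
  "moves": [
    [0,0.01,0.004,0.8,0.7,0,0],
    [0,0.025,0.004,0,0,0,0],
    [0,0.03,0,0,0,0,0],
    [0,0.025,0,0,0,0,0],
    [0,0.012,0,0,0,0,0],
    [0,0,0,0,0,0,0]
  ]
}}

```text
t: 23.25
tcp_pos: [571.2, 297.8, 73.9]
eef_rot: [-1.279, 1.097, -1.093]
wrist_force: [-0.3, 0.1, -0.8]
grip_width: 0.742
```

Run:
```python
from h import *
goal(571.7,297.6,28,-81.75)
```

```text
t 23.25 tcp [571.2 297.8  73.9] yaw -81.2 tilt 0.11 j [-0.59  1.02  0.13  1.36 -0.17  0.78 -1.82] grip 0.742 F [-0.3  0.1 -0.8]
  need shift(tool mm) [ 0.3 45.9  0.5] turn [ 0.09  0.58 -0.06]
```

>>> {"name": "play_rows", "arguments": {
  "moves": [
    [0,0.01,0,0.1,0.55,0,0],
    [0,0.015,0,0,0,0,0],
    [0,0.008,0,0,0,0,0],
    [0,0,0,0,0,0,0]
  ]
}}

```text
t: 23.75
tcp_pos: [571.7, 298.2, 40.2]
eef_rot: [-1.271, 1.102, -1.102]
wrist_force: [-0.3, 0.2, -2.1]
grip_width: 0.747
```

Run:
```python
from h import *
goal(571.7,297.6,28,-81.75)
p,P,c=wlook("w18")
```

```text
t 23.75 tcp [571.7 298.2  40.2] yaw -81.7 tilt 0.16 j [-0.59  1.06  0.13  1.37 -0.17  0.71 -1.82] grip 0.747 F [-0.3  0.2 -2.1]
  need shift(tool mm) [ 0.7 12.2 -0.2] turn [-0.12  0.02 -0.11]
```

View pics/w18.png

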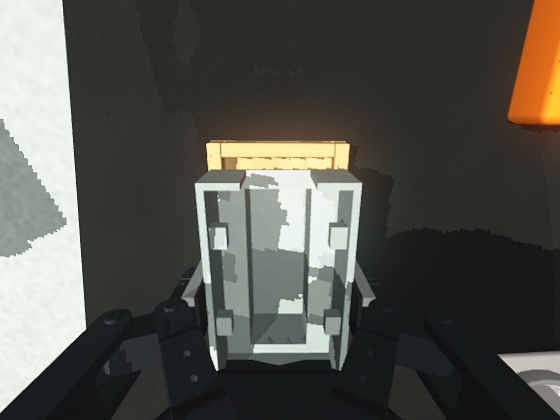

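Centred (kerb 207–350, bin 196–361). Lowering.

>>> {"name": "play_rows", "arguments": {
  "moves": [
    [0.0006,0.006,0,-0.1,0,-0.1,0],
    [0,0.004,0,0,0,0,0],
    [0,0.001,0,0,0,0,0],
    [0,0.001,0,0,0,0,0]
  ]
}}

```text
t: 24.3
tcp_pos: [572.4, 297.9, 28.5]
eef_rot: [-1.272, 1.101, -1.102]
wrist_force: [0.2, -0.1, -2.8]
grip_width: 0.741
```

Run:
```python
from h import *
goal(571.7,297.6,28,-81.75)
```

```text
t 24.3 tcp [572.4 297.9  28.5] yaw -81.7 tilt 0.11 j [-0.58  1.08  0.13  1.37 -0.17  0.69 -1.82] grip 0.741 F [ 0.2 -0.1 -2.8]
  need shift(tool mm) [ 0.2  0.5 -0.7] turn [-0.1   0.03 -0.03]
```

>>> {"name": "play_rows", "arguments": {
  "moves": [
    [0,0.001,0,0,0,0,0]
  ]
}}

```text
t: 24.42
tcp_pos: [572.5, 297.9, 27.9]
eef_rot: [-1.272, 1.101, -1.102]
wrist_force: [-6.3, -1.0, 17.3]
grip_width: 0.74
```

>>> {"name": "play_rows", "arguments": {
  "moves": [
    [0,0.0008,0,0,0,0,0]
  ]
}}

```text
t: 24.55
tcp_pos: [572.5, 297.9, 27.8]
eef_rot: [-1.272, 1.101, -1.102]
wrist_force: [-5.6, -1.3, 16.9]
grip_width: 0.739
```

>>> {"name": "play_rows", "arguments": {
  "moves": [
    [0,0,0,0,0,0,0.9],
    [0,0,0,0,0,0,1],
    [0,0,0,0,0,0,1],
    [0,-0.02,0,0,0,0,1],
    [0,-0.04,0,0,0,0,1],
    [0,-0.04,0,0,0,0,1],
    [0,-0.03,0,0,0,0,1],
    [0,-0.02,0,0,0,0,1],
    [0,0,0,0,0,0,1]
  ]
}}

```text
t: 25.68
tcp_pos: [572.7, 297.7, 190.3]
eef_rot: [-1.266, 1.099, -1.104]
wrist_force: [0.2, 0.2, 0.3]
grip_width: 0.998
```

Run:
```python
from h import *
goal(585.2,-87.4,180,-70.2)
p,P,c=wlook("w19"); z=P[...,2]
print("plain",rect(c,comp((z>48)&(z<80),(200,100,360,370)),60))
```

```text
t 25.68 tcp [572.7 297.7 190.3] yaw -81.7 tilt 0.45 j [-0.6   0.87  0.17  1.27 -0.15  1.01 -1.84] grip 0.998 F [0.2 0.2 0.3]
  need shift(tool mm) [382.9   9.  -43. ] turn [ -0.44 -11.55  -0.09]
plain ((572.0699462890625, 296.9822998046875), (111.18060302734375, 64.12874603271484), 8.334969520568848)
```

View pics/w19.png

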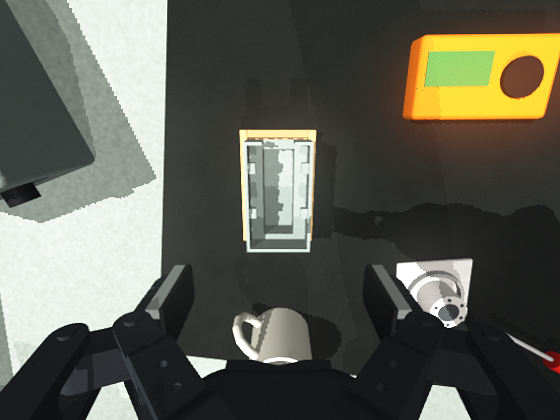

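>>> {"name": "play_rows", "arguments": {
  "moves": [
    [0.015,0,-0.002,-0.4,0,0,1],
    [0.035,0,-0.004,0,0,0,1],
    [0.045,0,-0.005,0,0,0,1],
    [0.045,0,-0.005,0,0,0,1],
    [0.045,0,-0.005,0,0,0,1],
    [0.045,0,-0.005,0,0,0,1],
    [0.045,0,-0.005,0,0,0,1],
    [0.04,0,-0.005,0,0,0,1],
    [0.025,0,-0.003,0,-3,0,1],
    [0.01,0,0,0,-4,0,1],
    [0,0,0,0,-4,0,1],
    [0,0,0,0,0,0,1]
  ]
}}

```text
t: 27.22
tcp_pos: [576.6, -79.3, 182.7]
eef_rot: [-1.362, 0.972, -0.952]
wrist_force: [0.3, -0.0, 0.4]
grip_width: 1.001
```

Run:
```python
from h import *
goal(585.2,-87.4,80,-70.2)
p,P,c=wlook("w20"); z=P[...,2]
print("lipped",rect(c,comp((z>44)&(z<80),(180,80,380,340)),55))
```

```text
t 27.23 tcp [576.6 -79.3 182.7] yaw -70.9 tilt 1.02 j [ 0.06  0.78  0.04  1.5  -0.03  0.87 -1.13] grip 1.001 F [ 0.3 -0.   0.4]
  need shift(tool mm) [ 10.7 102.6   7.3] turn [ 1.01 -0.71 -0.12]
lipped ((584.8304443359375, -87.6998291015625), (139.31369018554688, 64.34889221191406), 19.946866989135742)
```

View pics/w20.png

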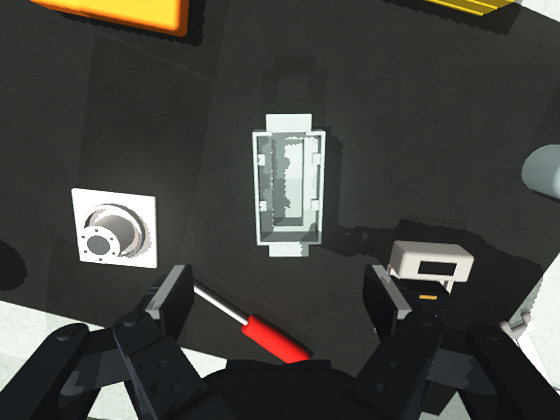

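>>> {"name": "play_rows", "arguments": {
  "moves": [
    [0.005,0.01,0.004,1,-0.7,0,1],
    [0.005,0.03,0.003,0,0,0,1],
    [0,0.035,0,0,0,0,1],
    [0,0.025,0,0,0,0,1],
    [0,0.01,0,0,0,0,1],
    [0,0,0,0,0,0,1]
  ]
}}

```text
t: 28.02
tcp_pos: [585.4, -87.2, 69.5]
eef_rot: [-1.35, 0.96, -0.957]
wrist_force: [-0.6, -0.1, 0.6]
grip_width: 0.998
```

Run:
```python
from h import *
goal(585.0,-87.5,24,-70.15)
```

```text
t 28.02 tcp [585.4 -87.2  69.5] yaw -70.7 tilt 0.1 j [ 0.08  0.95  0.02  1.58 -0.03  0.62 -1.11] grip 0.998 F [-0.6 -0.1  0.6]
  need shift(tool mm) [ 0.2 45.5 -0.5] turn [ 0.06 -0.6  -0.08]
```

>>> {"name": "play_rows", "arguments": {
  "moves": [
    [0,0.01,0,0,-0.5,0,1],
    [0,0.018,0,0,0,0,1],
    [0,0.01,0,0,0,0,1],
    [0,0.004,0,0,0,0,1],
    [0,0,0,0,0,0,1]
  ]
}}

```text
t: 28.65
tcp_pos: [586.1, -87.3, 26.0]
eef_rot: [-1.352, 0.951, -0.951]
wrist_force: [0.1, -0.9, -1.1]
grip_width: 1.001
```

Run:
```python
from h import *
goal(585.0,-87.5,24,-70.15)
p,P,c=wlook("w21"); z=P[...,2]
print("lipped",rect(c,comp((z>44)&(z<80),(200,80,360,370)),55))
```

```text
t 28.65 tcp [586.1 -87.3  26. ] yaw -70.2 tilt 0.05 j [ 0.09  1.02  0.01  1.59 -0.03  0.53 -1.11] grip 1.001 F [ 0.1 -0.9 -1.1]
  need shift(tool mm) [-0.1  2.  -1.1] turn [-0.04 -0.09 -0.03]
lipped ((598.2041625976562, -82.37484741210938), (110.68389892578125, 65.36945343017578), 19.889509201049805)
```

View pics/w21.png

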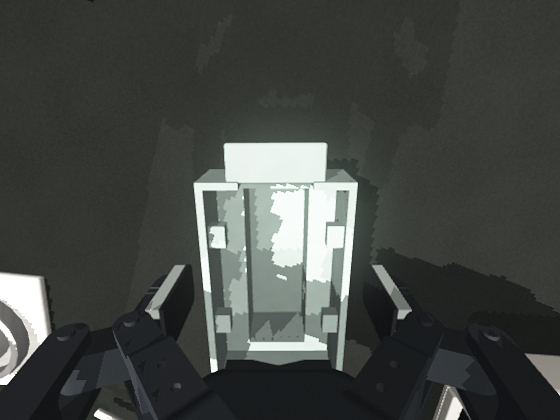

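>>> {"name": "play_rows", "arguments": {
  "moves": [
    [0,0.002,-0.001,0,0,0,1],
    [0,0,0,0,0,0,0],
    [0,0,0,0,0,0,0],
    [0,0,0,0,0,0,0],
    [0,0,0,0,0,0,0],
    [0,0,0,0,0,0,0]
  ]
}}

```text
t: 29.45
tcp_pos: [585.6, -87.7, 25.0]
eef_rot: [-1.351, 0.95, -0.952]
wrist_force: [-0.3, 0.1, 0.6]
grip_width: 0.74
```

Run:
```python
from h import *
goal(585.0,-87.5,24,-70.15)
p,P,c=wlook("w22")
```

```text
t 29.45 tcp [585.6 -87.7  25. ] yaw -70.2 tilt 0.12 j [ 0.09  1.02  0.01  1.59 -0.03  0.53 -1.11] grip 0.74 F [-0.3  0.1  0.6]
  need shift(tool mm) [-0.3  1.  -0.5] turn [-0.12 -0.09  0.01]
```

View pics/w22.png

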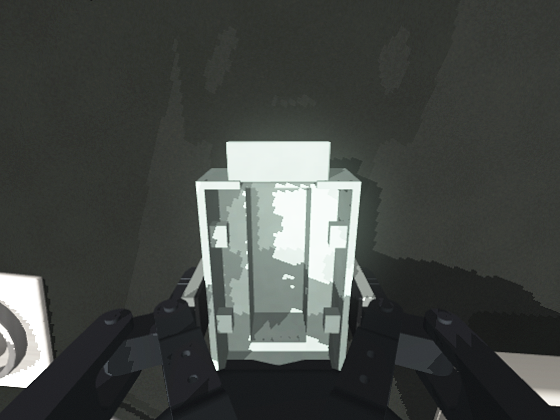

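>>> {"name": "play_rows", "arguments": {
  "moves": [
    [0,-0.005,0,0,0,0,0],
    [0,-0.015,0,0,0,0,0],
    [0,-0.03,0,0,0,0,0],
    [0,-0.035,0,0,0,0,0],
    [0,-0.035,0,0,0,0,0],
    [0,-0.03,0,0,0,0,0],
    [0,-0.015,0,0,0,0,0],
    [0,0,0,0,0,0,0]
  ]
}}

```text
t: 30.5
tcp_pos: [584.9, -87.9, 201.9]
eef_rot: [-1.349, 0.947, -0.955]
wrist_force: [-0.1, 0.6, -2.5]
grip_width: 0.743
```

Run:
```python
from h import *
goal(571.4,297.7,200,-70.2)
```

```text
t 30.5 tcp [584.9 -87.9 201.9] yaw -70.3 tilt 0.33 j [ 0.08  0.76  0.03  1.47 -0.03  0.9  -1.11] grip 0.743 F [-0.1  0.6 -2.5]
  need shift(tool mm) [-367.5    1.8  117.5] turn [-0.31 -0.05  0.11]
```

>>> {"name": "play_rows", "arguments": {
  "moves": [
    [-0.015,0,0.005,-0.3,0,0.1,0],
    [-0.03,0,0.009,0,0,0,0],
    [-0.04,0,0.0125,0,0,0,0],
    [-0.045,0,0.014,0,0,0,0],
    [-0.045,0,0.014,0,0,0,0],
    [-0.045,0,0.014,0,0,0,0],
    [-0.045,0,0.014,0,0,0,0],
    [-0.04,0,0.013,0,0,0,0],
    [-0.025,0,0.009,0,-3,0,0],
    [-0.012,0,0.004,0,-6,0,0],
    [0,0,0,0,-8,0,0],
    [0,0,0,0,-8,0,0]
  ]
}}

```text
t: 32.0
tcp_pos: [560.0, 295.0, 193.0]
eef_rot: [-1.493, 0.614, -0.59]
wrist_force: [-0.8, -0.8, -2.6]
grip_width: 0.743
```

>>> {"name": "play_rows", "arguments": {
  "moves": [
    [0,0,0,0,-9,0,0],
    [0,0,0,0,-9,0,0],
    [0,0,0,0,-9,0,0],
    [0,0,0,0,-9,0,0],
    [0,0,0,0,-9,0,0],
    [0,0,0,0,-9,0,0],
    [0,0,0,0,-9,0,0],
    [0,0,0,0,-9,0,0]
  ]
}}

```text
t: 33.0
tcp_pos: [551.6, 302.9, 186.5]
eef_rot: [-1.526, -0.398, 0.445]
wrist_force: [-0.4, -0.0, -1.9]
grip_width: 0.74
```

Run:
```python
from h import *
goal(571.4,297.7,200,98.3)
```

```text
t 33.0 tcp [551.6 302.9 186.5] yaw 30.8 tilt 1.69 j [-0.38  0.88 -0.4   1.28  0.33  1.07 -0.27] grip 0.74 F [-0.4 -0.  -1.9]
  need shift(tool mm) [ 14.  -14.1 -14.5] turn [ -1.48 -67.46  -1.  ]
```

>>> {"name": "play_rows", "arguments": {
  "moves": [
    [0.006,-0.004,-0.006,-1.4,-9,-1,0],
    [0.003,-0.004,0,0,-9,0,0],
    [0,-0.004,0,0,-9,0,0],
    [0,-0.002,0,0,-9,0,0],
    [0,0,0,0,-9,0,0],
    [0,0,0,0,-8,0,0],
    [0,0,0,0,-6,0,0],
    [0,0,0,0,-2,0,0],
    [0,0,0,0,0,0,0]
  ]
}}

```text
t: 34.12
tcp_pos: [554.2, 310.6, 193.9]
eef_rot: [-1.174, -1.248, 1.285]
wrist_force: [-0.7, 0.0, -0.7]
grip_width: 0.742
```

Run:
```python
from h import *
goal(571.4,297.7,180,98.3)
```

```text
t 34.12 tcp [554.2 310.6 193.9] yaw 94.4 tilt 1.23 j [-0.29  0.92 -0.68  1.25  0.57  1.18  0.66] grip 0.742 F [-0.7  0.  -0.7]
  need shift(tool mm) [-14.   13.9 -16.4] turn [-0.83 -3.88 -0.9 ]
```

>>> {"name": "play_rows", "arguments": {
  "moves": [
    [-0.006,0,-0.006,-0.8,-2,-0.9,0],
    [-0.006,0,-0.008,0,-1.5,0,0],
    [-0.001,0,-0.003,0,0,0,0],
    [0,0,0,0,0,0,0]
  ]
}}

```text
t: 34.62
tcp_pos: [571.6, 300.5, 193.4]
eef_rot: [-1.142, -1.306, 1.308]
wrist_force: [-0.2, 0.5, -1.5]
grip_width: 0.742
```

Run:
```python
from h import *
goal(571.4,297.7,140,98.3)
```

```text
t 34.62 tcp [571.6 300.5 193.4] yaw 97.7 tilt 0.06 j [-0.25  0.93 -0.7   1.23  0.59  1.18  0.74] grip 0.742 F [-0.2  0.5 -1.5]
  need shift(tool mm) [-2.8 53.4  0.5] turn [-0.06 -0.62  0.  ]
```

>>> {"name": "play_rows", "arguments": {
  "moves": [
    [-0.0025,0.01,0,0,-0.5,0,0],
    [0,0.02,0,0,0,0,0],
    [0,0.015,0,0,0,0,0],
    [0,0.006,0,0,0,0,0],
    [0,0,0,0,0,0,0]
  ]
}}

```text
t: 35.25
tcp_pos: [570.8, 298.4, 139.3]
eef_rot: [-1.137, -1.312, 1.315]
wrist_force: [-0.1, 0.4, -1.1]
grip_width: 0.74
```

Run:
```python
from h import *
goal(571.4,297.7,110,98.3)
p,P,c=wlook("w23")
q,d=camera("scene"); cv2.imwrite("pics/s1.png",cv2.resize(q[150:330,200:460],None,fx=3,fy=3,interpolation=cv2.INTER_CUBIC))
```

```text
t 35.25 tcp [570.8 298.4 139.3] yaw 98.2 tilt 0.12 j [-0.25  0.99 -0.67  1.3   0.63  1.07  0.71] grip 0.74 F [-0.1  0.4 -1.1]
  need shift(tool mm) [-0.8 29.3 -0.6] turn [-0.12 -0.1  -0.  ]
```

View pics/w23.png

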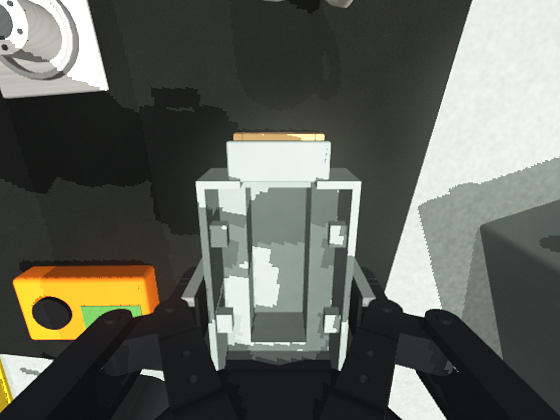

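View pics/s1.png

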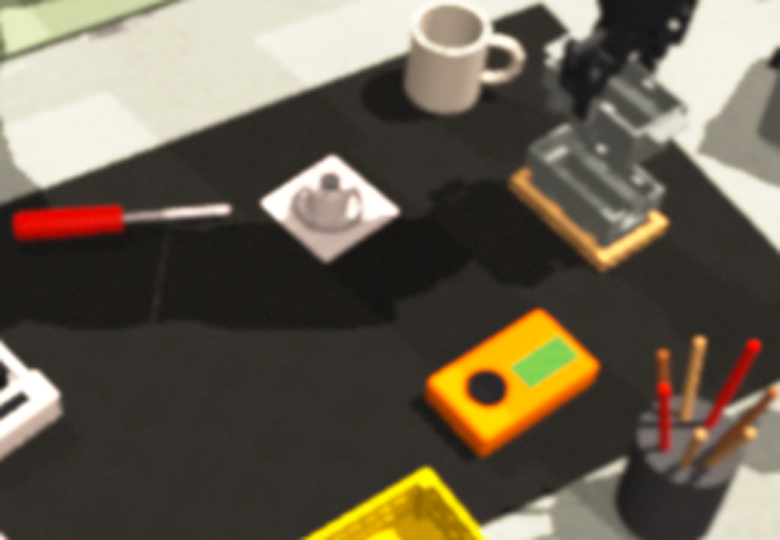

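>>> {"name": "play_rows", "arguments": {
  "moves": [
    [-0.0006,0.012,0,0,-0.1,0,0],
    [0,0.02,0,0,0,0,0],
    [0,0.012,0,0,0,0,0],
    [0,0.004,0,0,0,0,0],
    [0,0,0,0,0,0,0]
  ]
}}

```text
t: 35.98
tcp_pos: [571.5, 298.1, 90.3]
eef_rot: [-1.137, -1.316, 1.314]
wrist_force: [0.4, 0.2, -0.8]
grip_width: 0.748
```

Run:
```python
from h import *
goal(571.4,297.7,81,98.3)
```

```text
t 35.98 tcp [571.5 298.1  90.3] yaw 98.3 tilt 0.05 j [-0.26  1.05 -0.64  1.34  0.68  0.98  0.67] grip 0.748 F [ 0.4  0.2 -0.8]
  need shift(tool mm) [-0.4  9.3  0.1] turn [0.02 0.   0.05]
```

>>> {"name": "play_rows", "arguments": {
  "moves": [
    [-0.0004,0.003,0,0,0,0,0],
    [0,0.001,0,0,0,0,0],
    [0,0,0,0,0,0,0]
  ]
}}

```text
t: 36.35
tcp_pos: [571.9, 297.9, 87.0]
eef_rot: [-1.137, -1.317, 1.313]
wrist_force: [0.4, 0.3, -1.5]
grip_width: 0.74
```

>>> {"name": "play_rows", "arguments": {
  "moves": [
    [0,0.0015,0,0,0,0,0]
  ]
}}

```text
t: 36.48
tcp_pos: [572.0, 298.0, 85.7]
eef_rot: [-1.137, -1.317, 1.313]
wrist_force: [-0.4, 0.4, -2.7]
grip_width: 0.742
```

>>> {"name": "play_rows", "arguments": {
  "moves": [
    [0,0.001,0,0,0,0,0]
  ]
}}

```text
t: 36.6
tcp_pos: [572.0, 298.0, 84.6]
eef_rot: [-1.137, -1.317, 1.313]
wrist_force: [0.2, 0.2, -1.4]
grip_width: 0.738
```

Run:
```python
from h import *
goal(571.4,297.7,81,98.3)
p,P,c=wlook("w24")
```

```text
t 36.6 tcp [572.  298.   84.6] yaw 98.3 tilt 0.14 j [-0.26  1.06 -0.64  1.34  0.68  0.96  0.67] grip 0.738 F [ 0.2  0.2 -1.4]
  need shift(tool mm) [-0.2  3.6  0.6] turn [ 0.11 -0.01  0.09]
```

View pics/w24.png

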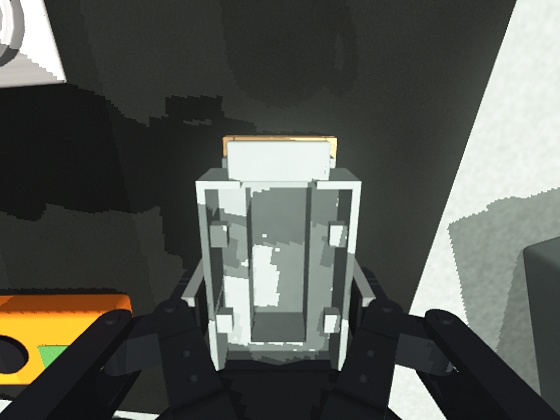

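Bottom is now just at/below the plain bin's rim with no contact force. Continuing in small steps.

>>> {"name": "play_rows", "arguments": {
  "moves": [
    [0,0.001,0.0005,0,0,0,0]
  ]
}}

```text
t: 36.78
tcp_pos: [571.5, 297.9, 83.5]
eef_rot: [-1.137, -1.317, 1.313]
wrist_force: [0.7, 0.1, -1.1]
grip_width: 0.743
```

>>> {"name": "play_rows", "arguments": {
  "moves": [
    [0,0.001,0,0,0,0,0]
  ]
}}

```text
t: 36.9
tcp_pos: [571.5, 297.9, 82.4]
eef_rot: [-1.137, -1.317, 1.313]
wrist_force: [-0.7, -0.5, -1.8]
grip_width: 0.743
```

>>> {"name": "play_rows", "arguments": {
  "moves": [
    [0,0.001,0,0,0,0,0]
  ]
}}

```text
t: 37.02
tcp_pos: [571.5, 297.9, 81.3]
eef_rot: [-1.137, -1.317, 1.313]
wrist_force: [-0.1, -0.0, -1.8]
grip_width: 0.74
```

>>> {"name": "play_rows", "arguments": {
  "moves": [
    [0,0.0006,0,0,0,0,0]
  ]
}}

```text
t: 37.15
tcp_pos: [571.5, 297.9, 81.0]
eef_rot: [-1.138, -1.317, 1.313]
wrist_force: [-2.6, -1.3, 9.3]
grip_width: 0.738
```

>>> {"name": "play_rows", "arguments": {
  "moves": [
    [0,0.0005,0,0,0,0,0]
  ]
}}

```text
t: 37.28
tcp_pos: [571.6, 297.9, 81.0]
eef_rot: [-1.138, -1.317, 1.313]
wrist_force: [-3.7, -2.9, 9.5]
grip_width: 0.746
```

>>> {"name": "play_rows", "arguments": {
  "moves": [
    [0,0,0,0,0,0,0.85],
    [0,0,0,0,0,0,1],
    [0,0,0,0,0,0,1],
    [0,-0.015,0,0,0,0,1],
    [0,-0.03,0,0,0,0,1],
    [0,-0.04,0,0,0,0,1],
    [0,-0.04,0,0,0,0,1],
    [0,-0.02,0,0,0,0,1],
    [0,0,0,0,0,0,1]
  ]
}}

```text
t: 38.4
tcp_pos: [570.8, 298.3, 236.0]
eef_rot: [-1.137, -1.321, 1.31]
wrist_force: [-0.9, -0.5, -1.2]
grip_width: 1.004
```

Run:
```python
from h import *
goal(571.4,297.7,230,98.3)
p,P,c=wlook("w25"); z=P[...,2]
q=comp((z>98)&(z<125),(180,80,380,370)); print("lipped",rect(c,q,111))
m=np.zeros(z.shape,np.uint8); cv2.fillPoly(m,[q.reshape(-1,1,2)],1); m=(m>0)&(z>104)&(z<118)
A=P[m]; k=np.linalg.lstsq(np.c_[A[:,:2]-A[:,:2].mean(0),np.ones(len(A))],A[:,2],rcond=None)[0]; print("rim plane slope,z",k)
s,d=camera("scene"); cv2.imwrite("pics/s2.png",s)
t,d=camera("top"); cv2.imwrite("pics/t2.png",t)
```

```text
t 38.4 tcp [570.8 298.3 236. ] yaw 98.3 tilt 0.38 j [-0.24  0.88 -0.72  1.19  0.56  1.26  0.78] grip 1.004 F [-0.9 -0.5 -1.2]
  need shift(tool mm) [-0.7  6.  -0.5] turn [0.28 0.03 0.25]
lipped ((570.0946044921875, 297.6178894042969), (138.69869995117188, 64.5750503540039), 8.376749038696289)
rim plane slope,z [-9.18863861e-04 -9.78927987e-05  1.10622520e+02]
```

View pics/w25.png

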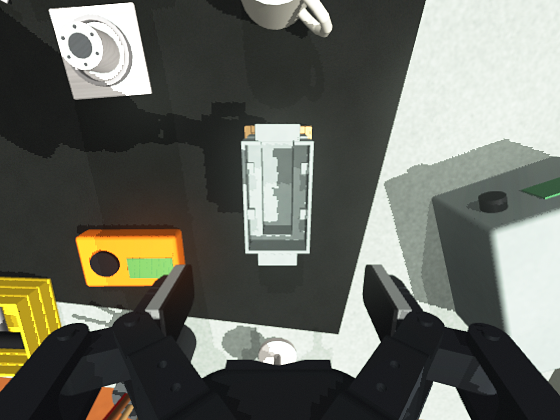

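View pics/s2.png

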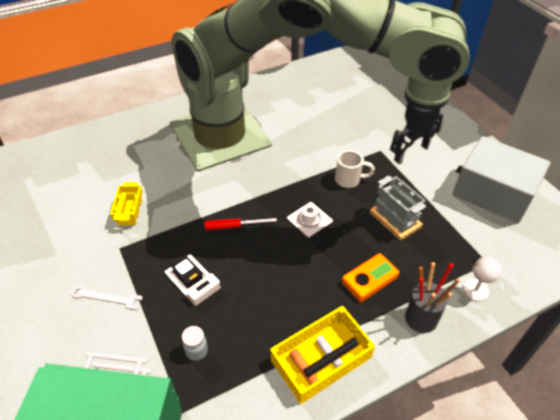

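Run:
```python
from h import *
c=get_calibration("top"); t,d=camera("top")
v,u=np.mgrid[0:420,0:560]; P=cloud(c,d,u,v).reshape(420,560,3); z=P[...,2]
d0=np.load("pics/top0.npy"); z0=np.load("pics/topP.npy")[...,2]
for nm,th,roi,h in(("jar",65,(380,110,410,140),75),("mug",60,(160,210,206,250),85)):
    print(nm,rect(c,comp(z0>th,roi),h)[0],rect(c,comp((z>th)&(z<100),roi),h)[0])
print(rect(c,comp((z>30)&(z<60),(228,180,272,225)),42), "stand (460.6,81.5)")
print(readout.sense()["dq"].round(3)); robot.close_job()
```

```text
jar (687.1707763671875, -348.9940490722656) (686.4364013671875, -349.65960693359375)
mug (371.80914306640625, 270.96392822265625) (359.1138916015625, 293.3669738769531)Traceback (most recent call last):
  File "<stdin>", line 7, in <module>
  File "h.py", line 37, in comp
    n,l,s,_=cv2.connectedComponentsWithStats(m,connectivity=8); k=1+np.argmax(s[1:,4]); m=(l==k).astype(np.uint8)
                                                                    ~~~~~~~~~^^^^^^^^^
    return _wrapfunc(a, 'argmax', axis=axis, out=out, **kwds)
    return bound(*args, **kwds)
ValueError: attempt to get argmax of an empty sequence
```

Run:
```python
from h import *
a=cv2.imread("pics/scene0.png");b=cv2.imread("pics/s2.png"); t=cv2.imread("pics/t2.png")
k=lambda i:cv2.resize(i[140:250,270:440],None,fx=2.2,fy=2.2)
cv2.imwrite("pics/cmp.png",np.vstack([np.hstack([k(a),k(b)]),cv2.resize(t,(748,300))]))
ga=cv2.cvtColor(a,6)[145:192,330:380]; r=cv2.matchTemplate(cv2.cvtColor(b,6)[135:202,320:390],ga,cv2.TM_CCOEFF_NORMED); print(cv2.minMaxLoc(r),"expect (10,10)")
```

```text
(0.3491549789905548, 0.9950272440910339, (20, 20), (10, 10)) expect (10,10)
```

View pics/cmp.png

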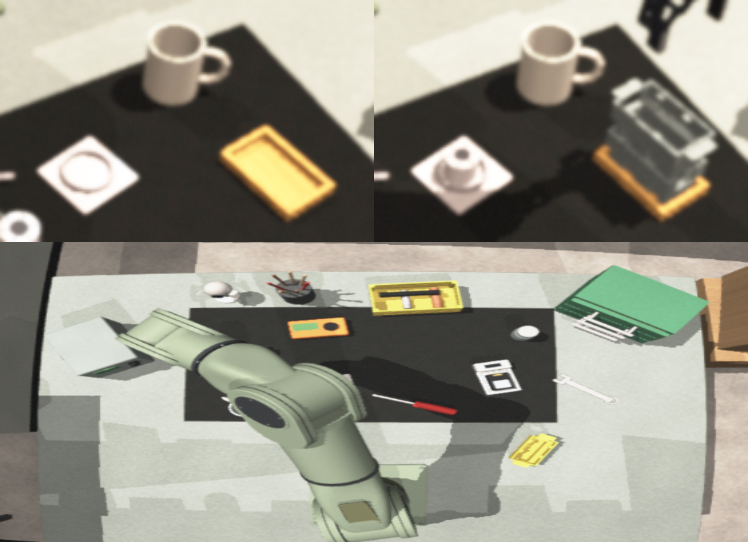

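The mug's template matches at exactly its old position (the arm just hid it from the top camera). Handing in.

Run:
```python
from h import *
print(readout.sense()["dq"].round(3), robot.close_job())
```

```text
the job is handed in; nothing more can be done
[-0.002  0.006  0.001  0.    -0.001  0.    -0.   ] None
```

I took the kit stack apart, put every piece in its place and handed the job in at about 39 s of the 125 s. No verdict was reported, so success rests on my own checks.

- **Wrist unit:** it stands upright inside the stand ring. The top centre showed within 2 pixels of where it should be.
- **Battery:** it lies flat in the cradle, measured about 1.5 mm and under 1° from my cradle estimate.
- **Plain bin:** it stands in the tray base, measured within 1 mm and about 0.1° of my estimate of the base.
- **Lipped bin:** it is turned end for end on the plain bin and touched down at the height expected for 52 mm stacking. Its rim is level, with a slope below 0.001, and its yaw matches the plain bin's. The wrist camera put it about 2 mm from the plain bin along the length, against the 8 mm limit, though the arm position at release suggested less.
- **Bystanders:** the jar measured within 1 mm of its start. The mug is unmoved: it matches its starting place exactly in the scene camera.

**A check that failed:** the last top-camera check of the mug gave a position about 26 mm off, and the one of the wrist unit found nothing, because the arm was hiding both. The scene camera shows the mug unmoved and the wrist unit upright in its ring. The gripper was open and well clear of everything at the end.

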